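# Pack the bench screwdrivers into the slide-top case and lock it

## Robot

A 6-joint arm with a two-finger parallel gripper is mounted at the origin on the work surface. World frame = base frame: x ahead of the robot, y to its left, z up, the work surface at z = 0. Lengths are in m, angles in rad, forces in N, time in s.
With the tool pointing down it reaches from about 0.35 to 0.975 m from the base axis. Payload 4.9 kg.
Tool frame: the origin (TCP) lies midway between the tips of the shut fingers; the grasp point (between the pads) lies 19 mm behind it; z points along the fingers, y is the line along which they close (so a half turn about z gives the same grasp; the last joint's range is limited). The gripper opens to 85 mm and grips with 20 to 120 N. Pads are 22 mm wide; open, the fingers measure 114 mm over their backs; the gripper's body (76 mm by 85 mm) begins 54 mm behind the grasp point. The pads swing forward as they close: fully open they stand 13 mm farther back than shut.
Start: joints at [-1.468, 0.053, 1.613, -0, 1.476, -0.119], TCP at [0.137, -0.61, 0.231] pointing down, gripper open.
Joint ranges: [-3.01, 3.01], [-1.01, 2.22], [0.06, 2.58], [-1.02, 4.17], [0.09, 2.62], [-3.14, 3.14]. Speed limits (rad/s): [2.57, 2.57, 3.14, 3.14, 3.14, 3.14].

## Interface

Orientations are given as a unit quaternion [w, x, y, z].
In Python, from plant import state, grab_frame, job_done, cut_out, place_of gives the robot as it stands.
- The arm moves only by the tool jog_arm, never from a script. Its argument "motion" is text: rows parted by semicolons, each of 7 numbers parted by spaces: the opening in per cent of the stroke, from 0 (shut) to 100 (fully open), then the shift along the tool's x, y, z as a fraction of full scale, then the turn, a rotation vector about the tool's x, y, z as a fraction of full scale. A call has exactly 5 rows; each row is the pose to reach, as a shift and turn from the pose commanded when the call began, along the tool's axes at that moment; what a row does not reach only later rows make up. Full scale, the value 1, is 50 cm for a shift and 1.5 rad for a turn. A row lasts 1/8 s, in which the tool goes at most 62.5 mm and 10.7 degrees, less where a joint would pass 70% of its speed; a pose out of reach is approached as far as the arm can. A call with a number of a shift or a turn outside -1 to 1 is refused whole. A call with a gripper value outside its range is refused whole. The fingers move at their own pace and stop on an object; the grip force is fixed at half the most. Time passes only in rows, so rows that repeat a pose let the fingers close, or fill a call up. It gives the time, the measured TCP pose, the force, the opening and the grip force at its end, in the units of the state.
- state(): the state, without advancing time (a new reading comes with each control period).
- grab_frame(name): name is "scene" or "top" or "wrist"; returns a dict with "color" (480x640x3 uint8, red, green, blue), "range_z" (480x640 float32, m along the optical axis (not along the pixel's ray), 0 where there is no reading), "intrinsics" (3x3 intrinsics, pixels), "k1" (the pictures are not rectified: a ray, as slopes to the right and down, at radius r is drawn at 1 + k1 r^2 times it, then the intrinsics apply), "world_from_camera" (4x4, takes a point from camera to world coordinates). Camera axes: x right, y up, looking along -z (the intrinsics and any distortion apply to the point x, -y, -z); pixel columns grow to the right and rows downward; lengths in m; the calibration is good to about 2 mm. A picture is of the moment at which its call begins.
- job_done(): hands the job in; it is judged then, once.
Trained networks look in the newest picture that a camera, given by its name, has taken for a name from the list of things; names that differ only in an ending like _2 or _b are one class to them, and where a whole thing is asked for, a point or a joint stands for the part that bears it (a point fixed in the world has none). Each returns a list of dicts, best first, with "p" (0 to 1); they miss things now and then, are a little off and sometimes report something else, mostly with a low value. They report only what shows in the picture. A call takes as long as a camera call.
- cut_out(camera, thing): "pixels" (480x640 bool, what is visible of it).
- place_of(camera, thing): "at" ([x, y, z] in m, in world coordinates, good to about 4 mm: a listed point, or the origin of a listed thing).
The state is a dict: "time": time; "joint_pos": joint angles; "joint_vel": joint speeds; "joint_efforts": joint torques, N m; "tool_pos": TCP position; "tool_rot": TCP orientation; "contact_force": force on the tool from outside, world axes, zero at the start; "ft_torque": the same for the moment, N m; "gripper_width": opening from 0.0 (shut) to 1.0 (fully open); "grasp_force": force on a finger pad.
Only numpy, scipy, OpenCV 4.12 (cv2) and the standard library are available. Lean on these libraries where they do the work, as an engineer would, in place of code of your own. Each camera call takes 0.05 s, during which the arm holds its last target. There are 200 camera calls.

## Task

Pack up the bench screwdrivers: draw the brass-gripped locking pin out of the three eyes at the end of the wooden case, slide the lid open over its ridge, lay every black screwdriver that is lying on the desk inside, and slide the lid back over the ridge until it is fully home. Then lock the case again by pushing the pin through all three eyes, so that its tip stands well out on the far side. Leave the other things on the desk, and the small set in its rack, where they are.

Things in the scene. Friction and masses are not known exactly. Their poses are not given: they have to be found in the camera images.
- case: Fixed wooden slide-top case, 156 mm (x) by 180 mm (y), 47 mm high. Origin: on its underside, z up; the lid opens along +y. Inside: x -70 to 70, y -71 to 77 mm, floor at z = 6 mm. Side walls 8 mm thick, top z = 47. Thick end wall y -91 to -71, top z = 45. Low front wall y 77 to 89, top z = 33, carrying a rounded ridge to z = 35.5 mm.
- lid (a joint): Lid travel, m: 0 = home against the thick end wall, 0.140 = open to its stop (baring y = -71 to 69 mm). Lid plate at case z 36 to 42 mm in side grooves; drag 1.5 N, stays where left. A sprung bead under its front edge must be forced over the front wall's ridge with 8 to 12 N either way, within 15 mm of home; going shut it then snaps home.
- lid_pull (a point): Centre of the lid's wooden pull, an upright rib near its front: 60 mm long along the case's x, 12 mm thick along y, 21 mm high (case z 42 to 62 mm). Moves with the lid: case x = 0, y = 60 mm + travel. Axes as the case's.
- eye (a point): Midway between the two fixed steel eye plates on the thick end wall, on their holes' axis: case x = 0, y = -81, z = 64 mm; axes as the case's. Plates at x = -14 and +14 mm from here, each 6 mm thick (x), 24 mm wide, from 15 mm below to 14 mm above the axis; round 13 mm holes along x. Below them a strap, its top 16 mm under the axis.
- lid_eye (a point): Hole centre of a third equal eye plate (6 mm thick, 24 by 30 mm, 13 mm hole along the case's x) on a bracket at the lid's rear edge. Lid home: it stands midway between the fixed plates, holes in line. It moves along +y with the lid. Axes as the case's.
- pin_grip (a point): Centre of the locking pin's grip: a brass bar 40 mm long (x), 16 mm square. From its +x end an 8 mm steel rod 55 mm long continues along its axis. 100 g. At the start the rod rests loosely through all three eyes, pointing along the case's +x, the grip sagging about 7 mm below the holes' axis on the -x side, 2 to 9 mm clear of the first plate.
- pin_tip (a point): Tapered end of the locking pin's rod, 75 mm from the grip's centre along the pin's +x axis.
- driver1_handle (a point): Bench screwdriver lying on the desk, black octagonal handle 13 mm across flats and 64 mm long, steel shaft 5 mm thick and 34 mm long. This point: centre of the handle, on its axis. +x points along the axis to the blade; the handle runs 32 mm to either side of this point, the blade ends 66 mm from it. It may be absent from a start; then there is no reading from the beginning.
- driver2_handle (a point): Bench screwdriver lying on the desk, black octagonal handle 15 mm across flats and 68 mm long, steel shaft 6 mm thick and 36 mm long. This point: centre of the handle, on its axis. +x points along the axis to the blade; the handle runs 34 mm to either side of this point, the blade ends 70 mm from it. It may be absent from a start; then there is no reading from the beginning.
- driver3_handle (a point): Bench screwdriver lying on the desk, black octagonal handle 17 mm across flats and 70 mm long, steel shaft 7 mm thick and 35 mm long. This point: centre of the handle, on its axis. +x points along the axis to the blade; the handle runs 35 mm to either side of this point, the blade ends 70 mm from it. It may be absent from a start; then there is no reading from the beginning.
- driver4_handle (a point): Bench screwdriver lying on the desk, black octagonal handle 19 mm across flats and 62 mm long, steel shaft 8 mm thick and 42 mm long. This point: centre of the handle, on its axis. +x points along the axis to the blade; the handle runs 31 mm to either side of this point, the blade ends 73 mm from it. It may be absent from a start; then there is no reading from the beginning.
- blower: Orange silicone blower with a spout, 66 mm across, 120 mm tall, standing on the desk; origin under its centre. To be left alone.
- block: Round steel bench block, 70 mm across, 30 mm high; origin under its centre. To be left alone.
- cover: Clear acrylic movement cover with a knob on a black base, 84 mm across, 58 mm tall; origin under its centre. To be left alone.
- tray: Grey ceramic tray, 90 by 130 mm, 18 mm high; origin under its centre. To be left alone.
- rack: Slotted wooden rack with a small upright screwdriver set, fixed, 50 by 160 mm, 114 mm tall; origin under its centre. To be left alone.

How it is judged:
On the way, in this order (a step that is already met when the one before it is completed fails the run):
1. the pin has been drawn right out of the eyes (distance between pin_grip and eye above 0.11 m), for 0.2 s.
2. the lid has been forced over the ridge and slid open by more than 110 mm (value of joint lid above 0.11 m), for 0.2 s.
3. every screwdriver lies inside the case (x of driver1_handle in the frame of case between -0.07 and 0.07 m and y of driver1_handle in the frame of case between -0.072 and 0.078 m and z of each of driver1_handle, driver2_handle, driver3_handle, driver4_handle in the frame of case below 0.036 m and x of driver2_handle in the frame of case between -0.07 and 0.07 m and y of driver2_handle in the frame of case between -0.072 and 0.078 m and x of driver3_handle in the frame of case between -0.07 and 0.07 m and y of driver3_handle in the frame of case between -0.072 and 0.078 m and x of driver4_handle in the frame of case between -0.07 and 0.07 m and y of driver4_handle in the frame of case between -0.072 and 0.078 m), for 0.3 s.
4. the lid has been slid back over the ridge and is home (within 4 mm) (all of step 3 and value of joint lid below 0.004 m), for 0.3 s.
5. the locking pin passes through all three eyes (y of pin_tip in the frame of eye between -0.012 and 0.012 m and z of pin_tip in the frame of eye between -0.012 and 0.012 m and y of pin_grip in the frame of eye between -0.012 and 0.012 m and z of pin_grip in the frame of eye between -0.012 and 0.012 m and ((x of pin_tip in the frame of eye above 0.025 m and x of pin_grip in the frame of eye below -0.03 m) or (x of pin_tip in the frame of eye below -0.025 m and x of pin_grip in the frame of eye above 0.03 m)) and value of joint lid below 0.004 m), for 0.2 s.
At the end, for the whole second after the job is handed in: Every screwdriver present lies inside the case, below the lid; the lid is home within 4 mm; the pin rests through all three eyes, tip at least 8 mm beyond the last, grip outside the first, tip and grip within 12 mm of the holes' axis, at rest (all of step 3 and all of step 5 and linear speed of pin below 0.02 m/s); the robot touches nothing.
It fails at once if the blower has been pushed more than 30 mm from its place (distance of blower from where it was at the start of the episode above 0.03 m).
It fails at once if the block has been pushed more than 30 mm from its place (distance of block from where it was at the start of the episode above 0.03 m).
It fails at once if the cover has been pushed more than 30 mm from its place (distance of cover from where it was at the start of the episode above 0.03 m).
It fails at once if the tray has been pushed more than 30 mm from its place (distance of tray from where it was at the start of the episode above 0.03 m).
Of driver1, driver2, driver3, driver4 only 2 to 3 are there at a start; the rules pass over those that are not, and their reading is None.
At some moment in a run one of driver1, driver2, driver3, driver4 may be knocked a few centimetres aside while the robot is not near it.
Once in a run the grip may slacken for a moment while it holds something.
It also fails if it takes over 200 s, if anything falls off the work surface, if the arm or the gripper's body presses on something with over 40 N, if the wrist force passes 120 N, or if a joint passes its speed limit or range.

## Working session

There is one attempt and no reset: what is moved stays moved. The work goes in short steps, Python scripts to look and compute and a tool call to move; the robot and the scene stay as the last step left them, time stands still between calls to the robot, and variables do not carry over. Pictures are saved under pics/ and viewed, at most 14 in all, crops included, and the job is handed in when it is done.

Besides the shell and the picture viewer there is one more tool, called after "Call:" as a command line: name --argument value ..., lists and objects as JSON in quotes. jog_arm: Moves the arm, as the interface text tells. Shift numbers are shares of 50 cm and turn numbers shares of 1.5 rad, none past 1 either way. Its arguments: {"type":"object","properties":{"motion":{"type":"string"}},"required":["motion"]}

```bash
mkdir -p pics; ls
cat > h.py <<'E'
import numpy as np, cv2
from plant import *
from scipy.spatial.transform import Rotation as R
def save(f,n,crop=None,scale=1):
    im=f['color'][:,:,::-1]
    if crop: im=im[crop[1]:crop[3],crop[0]:crop[2]]
    cv2.imwrite('pics/'+n,cv2.resize(im,None,fx=scale,fy=scale,interpolation=cv2.INTER_CUBIC))
def cloud(f):
    K=f['intrinsics'];h,w=f['range_z'].shape
    u,v=np.meshgrid(np.arange(w),np.arange(h))
    p=np.stack([u,v],-1).reshape(-1,1,2).astype(float)
    d=cv2.undistortPoints(p,K,np.array([f['k1'],0,0,0,0.])).reshape(h,w,2)
    z=f['range_z']; P=np.stack([d[...,0]*z,-d[...,1]*z,-z,np.ones_like(z)],-1)
    return (P@f['world_from_camera'].T)[...,:3]
def rot():
    q=state()['tool_rot']; return R.from_quat([q[1],q[2],q[3],q[0]])
def go(p,yaw=None):
    """shift/turn in move units to bring the TCP to p, tool down, tool y along world yaw (mod pi)"""
    s=state();r=rot();sh=r.inv().apply(np.array(p)-s['tool_pos'])/.5
    tz=np.zeros(3)
    if yaw is not None:
        best=None
        for k in(-1,0,1,2):
            a=yaw+k*np.pi; y=np.array([np.cos(a),np.sin(a),0]);z=np.array([0,0,-1.]);x=np.cross(y,z)
            t=(r.inv()*R.from_matrix(np.stack([x,y,z],1))).as_rotvec()
            if best is None or np.linalg.norm(t)<np.linalg.norm(best)-1e-6: best=t
        tz=best/1.5
    print('shift',sh.round(4),'turn',tz.round(4),'mm',np.linalg.norm(sh)*500,'rad',np.linalg.norm(tz)*1.5)
E
python3 - <<'E'
from h import *
for c in('top','scene'):
    f=grab_frame(c);save(f,c+'0.png')
    for t in['case','lid','lid_pull','eye','lid_eye','pin_grip','pin_tip','driver1_handle','driver2_handle','driver3_handle','driver4_handle','blower','block','cover','tray','rack']:
        try:r=place_of(c,t)
        except Exception as e: print(t,e);continue
        print(c,t,[(round(x['p'],2),np.round(x['at'],3).tolist()) for x in r[:4]])
s=state();print(s)
E
```

```text
pics
top case [(0.58, [0.578, 0.0, 0.001])]
lid it knows: block, blower, case, cover, driver1_handle, driver2_handle, driver3_handle, driver4_handle, eye, lid_eye, lid_pull, pin_grip, pin_tip, rack, tray
top lid_pull [(0.75, [0.576, 0.062, 0.053])]
top eye [(0.87, [0.58, -0.077, 0.061]), (0.41, [0.546, -0.08, 0.058])]
top lid_eye [(0.58, [0.584, -0.082, 0.068])]
top pin_grip [(0.51, [0.541, -0.082, 0.055]), (0.44, [0.581, -0.382, 0.007])]
top pin_tip [(0.57, [0.62, -0.073, 0.071])]
top driver1_handle [(0.78, [0.582, -0.381, 0.004])]
top driver2_handle []
top driver3_handle [(0.67, [0.603, -0.237, 0.01])]
top driver4_handle [(0.8, [0.419, -0.225, 0.011])]
top blower [(0.84, [0.787, -0.081, 0.005]), (0.4, [0.384, 0.202, -0.001])]
top block [(0.83, [0.39, -0.005, -0.003]), (0.41, [0.575, 0.064, 0.052]), (0.25, [0.601, -0.236, 0.008])]
top cover [(0.59, [0.772, 0.122, 0.002])]
top tray [(0.71, [0.386, 0.202, -0.0])]
top rack [(0.95, [0.743, -0.266, 0.0]), (0.48, [0.389, 0.204, -0.001])]
scene case [(0.75, [0.581, 0.004, -0.003]), (0.42, [0.546, -0.08, 0.057])]
lid it knows: block, blower
[... 906 characters left out ...]
nt_pos': array([-1.46797299e+00,  5.27024656e-02,  1.61291712e+00, -5.83539467e-06,
        1.47599805e+00, -1.18953594e-01]), 'joint_vel': array([-0.0003416 , -0.00027556,  0.00016053, -0.00134874, -0.00023323,
       -0.00018403]), 'joint_efforts': array([ 3.59696742e-04, -3.93671143e+01, -3.70450509e+01, -7.00083933e-05,
        5.59100172e-04, -6.48027893e-06]), 'tool_pos': array([ 0.13750155, -0.60966062,  0.2312918 ]), 'tool_rot': array([-1.25147172e-05,  9.93858141e-01,  1.10661627e-01, -2.80375291e-06]), 'contact_force': array([-0.55857334, -0.51255592, -0.08445435]), 'ft_torque': array([-0.00945271, -0.00870581, -0.01853632]), 'grasp_force': 0.0, 'gripper_width': 0.9985351387419662}
```

View pics/top0.png

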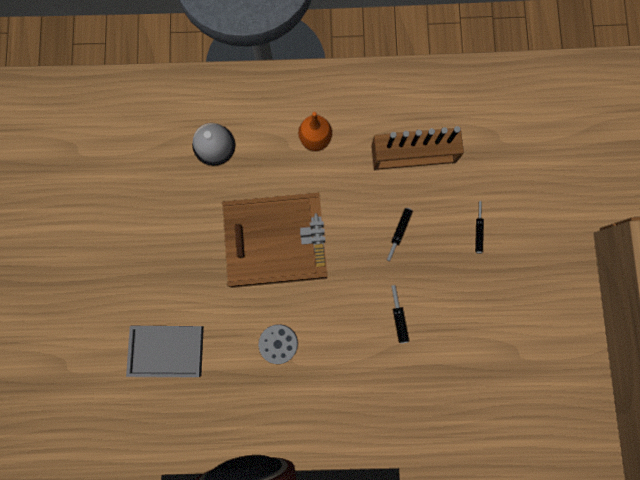

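View pics/scene0.png

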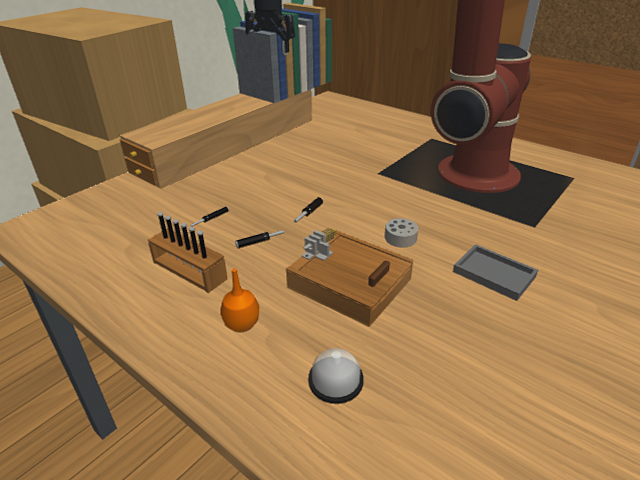

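Run:
```python
from h import *
f=grab_frame('top');P=cloud(f)
for t in['driver1_handle','driver3_handle','driver4_handle','pin_grip','lid_pull','case']:
    for r in cut_out('top',t)[:1]:
        m=r['pixels']&(f['range_z']>0);q=P[m];
        c,(w,h),a=cv2.minAreaRect(q[:,:2].astype(np.float32)*1000)
        print(t,round(r['p'],2),m.sum(),'z',np.percentile(q[:,2],[5,50,95]).round(3),'rect',np.round(c),round(w),round(h),round(a,1))
        vs,us=np.nonzero(m);print('  px',us.min(),us.max(),vs.min(),vs.max(),'mean',q.mean(0).round(3))
```

```text
driver1_handle 0.61 289 z [0.004 0.013 0.016] rect [ 580. -385.] 17 71 84.5
  px 475 483 216 253 mean [ 0.58  -0.383  0.012]
driver3_handle 0.56 490 z [0.    0.015 0.02 ] rect [ 586. -235.] 20 112 65.8
  px 386 412 207 261 mean [ 0.59  -0.236  0.014]
driver4_handle 0.66 496 z [0.011 0.018 0.022] rect [ 437. -226.] 104 22 7.8
  px 392 409 286 343 mean [ 0.427 -0.225  0.017]
pin_grip 0.79 262 z [0.063 0.067 0.072] rect [569. -80.] 92 16 3.5
  px 314 324 214 266 mean [ 0.554 -0.081  0.067]
lid_pull 0.87 6671 z [0.041 0.043 0.06 ] rect [579.   4.] 142 189 4.3
  px 222 323 197 282 mean [0.577 0.009 0.044]
case 0.94 8230 z [0.04  0.044 0.062] rect [584.   5.] 169 191 3.5
  px 222 326 193 287 mean [0.576 0.003 0.045]
```

The top view shows the case at about (270,240), with the pin's brass grip at (320,257) on its right end. Three black drivers lie at about (402,228), (479,235) and (401,322), so drivers 1, 3 and 4 are present. The scene view agrees. Next I'll go above the pin.

Run:
```python
from h import *
go([.55,-.08,.22],np.radians(94))
go([.35,-.33,.22],np.radians(94))
```

```text
shift [ 1.0378 -0.8519  0.0226] turn [-0.     -0.      0.1013] mm 671.4359149500747 rad 0.15198002613819467
shift [ 0.5376 -0.4521  0.0226] turn [-0.     -0.      0.1013] mm 351.4185359703484 rad 0.15198002613819467
```

Call:
jog_arm --motion "100 0.1 -0.085 0.02 0 0 0.1; 100 0.2 -0.17 0.02 0 0 0.1; 100 0.3 -0.25 0.02 0 0 0.1; 100 0.4 -0.34 0.02 0 0 0.1; 100 0.54 -0.45 0.02 0 0 0.1"

```text
time: 2.58
tool_pos: [0.3274, -0.3602, 0.2216]
tool_rot: [0.0, 0.999, 0.036, 0.0]
contact_force: [1.1, -0.3, -0.6]
gripper_width: 1.0
grasp_force: 0.0
```

Run:
```python
from h import *
print(state()['tool_pos'])
go([.55,-.08,.22],np.radians(94))
```

```text
[ 0.32739635 -0.36015849  0.22156098]
shift [ 0.4839 -0.5272  0.003 ] turn [ 0.0005 -0.0004  0.0009] mm 357.83180503641967 rad 0.0017170282150053542
```

Call:
jog_arm --motion "60 0.09 -0.1 0 0 0 0; 60 0.18 -0.2 0 0 0 0; 60 0.27 -0.3 0 0 0 0; 60 0.36 -0.4 0 0 0 0; 60 0.44 -0.48 0 0 0 0"

```text
time: 3.2
tool_pos: [0.5214, -0.1148, 0.2218]
tool_rot: [0.0, 0.999, 0.036, 0.001]
contact_force: [0.7, -0.2, 0.5]
gripper_width: 0.601
grasp_force: 0.0
```

Run:
```python
from h import *
print(state()['tool_pos'])
f=grab_frame('wrist');save(f,'w1.png')
print(f['world_from_camera'].round(3))
for t in['case','lid_pull','eye','lid_eye','pin_grip','pin_tip']:
    print(t,[(round(x['p'],2),np.round(x['at'],3).tolist()) for x in place_of('wrist',t)[:2]])
```

```text
[ 0.52138293 -0.11482562  0.22175742]
[[ 0.07   0.96   0.273  0.591]
 [-0.998  0.068  0.02  -0.11 ]
 [ 0.001 -0.273  0.962  0.366]
 [ 0.     0.     0.     1.   ]]
case [(0.87, [0.578, -0.0, -0.001]), (0.24, [0.543, -0.082, 0.058])]
lid_pull []
eye [(0.92, [0.581, -0.079, 0.061])]
lid_eye [(0.88, [0.583, -0.076, 0.063])]
pin_grip [(0.82, [0.543, -0.081, 0.057])]
pin_tip [(0.86, [0.624, -0.08, 0.07])]
```

View pics/w1.png

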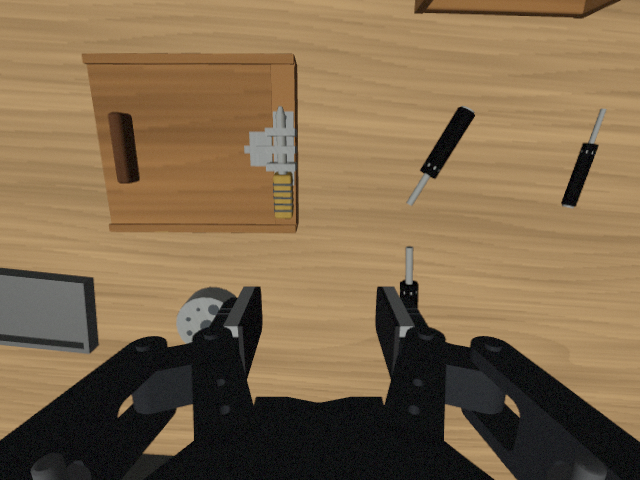

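The wrist view shows the case, with the brass grip at (283,197), the eye plates at (280,140), and the rod running up the image. I'll measure the pin and case axes from depth.

Run:
```python
from h import *
f=grab_frame('wrist');P=cloud(f);c=f['color'].astype(int)
hsv=cv2.cvtColor(f['color'],cv2.COLOR_RGB2HSV)
roi=np.zeros((480,640),bool);roi[100:232,230:300]=1
Z=P[...,2]
b=roi&(Z>.053);b[:174]=0;b[220:]=0
q=P[b];print('grip',b.sum(),q.min(0).round(4),q.max(0).round(4),q.mean(0).round(4))
rc=cv2.minAreaRect(q[:,:2].astype(np.float32)*1000);print(rc)
# grip top profile
i=np.argsort(q[:,0]);
for s in np.array_split(i,5): print(q[s].mean(0).round(4),np.percentile(q[s,1],[5,95]).round(4),q[s,2].max().round(4))
e=roi.copy();e[174:]=0
q=P[e&(Z>.068)]
print('plates');h,ed=np.histogram(q[:,0],bins=np.arange(.55,.64,.003))
for k in range(len(h)):
    if h[k]:
        m=(q[:,0]>=ed[k])&(q[:,0]<ed[k+1]);print(ed[k].round(3),h[k],np.percentile(q[m,1],[2,98]).round(4),q[m,2].max().round(4))
# case rims
m=(Z>.0455)&(Z<.05);m[:,300:]=0;m[235:]=0
for nm,s in(('far',m&(P[...,0]>.64)),('near',m&(P[...,0]<.52))):
    q=P[s];p=np.polyfit(q[:,1],q[:,0],1);print(nm,s.sum(),'slope deg',np.degrees(np.arctan(p[0])).round(2),'x at y=0',p[1].round(4),q[:,2].mean().round(4),q[:,1].min().round(4),q[:,1].max().round(4))
```

```text
grip 822 [ 0.5252 -0.1132  0.0531] [ 0.5899 -0.0729  0.3649] [ 0.5455 -0.0829  0.07  ]
((560.1536254882812, -87.75099182128906), (27.779342651367188, 73.12464904785156), 70.2130355834961)
[ 0.5297 -0.083   0.0638] [-0.0902 -0.0758] 0.0659
[ 0.5378 -0.0829  0.0648] [-0.0904 -0.0755] 0.067
[ 0.5455 -0.0825  0.0662] [-0.0897 -0.0747] 0.0692
[ 0.5529 -0.0818  0.0672] [-0.0893 -0.0739] 0.0699
[ 0.5617 -0.0841  0.088 ] [-0.1132 -0.0745] 0.3649
plates
0.562 19 [-0.0873 -0.0741] 0.0699
0.568 86 [-0.0921 -0.069 ] 0.081
0.571 123 [-0.0921 -0.0684] 0.0808
0.574 33 [-0.0919 -0.0768] 0.0801
0.577 8 [-0.0805 -0.0774] 0.0691
0.58 113 [-0.0839 -0.049 ] 0.0807
0.583 192 [-0.0913 -0.0498] 0.0813
0.586 83 [-0.0912 -0.0628] 0.0807
0.589 55 [-0.1132 -0.076 ] 0.3649
0.592 38 [-0.0826 -0.0671] 0.0789
0.595 114 [-0.0899 -0.0668] 0.0811
0.598 119 [-0.0904 -0.067 ] 0.081
0.601 45 [-0.0903 -0.0751] 0.0801
0.604 36 [-0.0815 -0.0747] 0.0744
0.607 39 [-0.0815 -0.0741] 0.0745
0.61 39 [-0.0814 -0.0741] 0.0748
0.613 28 [-0.0805 -0.0747] 0.0735
0.616 17 [-0.0795 -0.0754] 0.074
far 2621 slope deg -1.78 x at y=0 0.6524 0.0477 -0.0853 0.0949
near 1627 slope deg -3.93 x at y=0 0.5067 0.0477 -0.0934 0.086
```

```bash
cat >> h.py <<'E'
def gop(p,yaw,pitch=0.):
    """yaw: case-like x axis heading (tool x along it, rising by pitch), rad"""
    s=state();r=rot();best=None
    for k in(0,np.pi):
        T=R.from_euler('z',yaw)*R.from_euler('y',-pitch if k==0 else pitch) if False else R.from_euler('z',yaw)*R.from_euler('y',-pitch)*R.from_euler('x',np.pi)*R.from_euler('z',k)
        t=(r.inv()*T).as_rotvec()
        if best is None or np.linalg.norm(t)<np.linalg.norm(best): best=t
    sh=r.inv().apply(np.array(p)-s['tool_pos'])/.5
    print('shift',sh.round(4),'turn',(best/1.5).round(4),'mm',(np.linalg.norm(sh)*500).round(1),'rad',np.linalg.norm(best).round(3))
E
python3 - <<'E'
from h import *
gop([.5468,-.0825,.10],np.radians(3.8),.145)
gop([.5468,-.0825,.0488],np.radians(3.8),.145)
E
```

```text
shift [ 0.059  -0.0668  0.2427] turn [0.     0.0967 0.0023] mm 129.3 rad 0.145
shift [ 0.059  -0.0668  0.3451] turn [0.     0.0967 0.0023] mm 178.2 rad 0.145
```

Call:
jog_arm --motion "60 0.059 -0.067 0.06 0 0.097 0.002; 60 0.059 -0.067 0.16 0 0.097 0.002; 60 0.059 -0.067 0.25 0 0.097 0.002; 60 0.059 -0.067 0.31 0 0.097 0.002; 60 0.059 -0.067 0.345 0 0.097 0.002"

```text
time: 4.22
tool_pos: [0.5459, -0.082, 0.047]
tool_rot: [-0.003, 0.997, 0.033, 0.072]
contact_force: [-0.1, 0.3, 0.8]
gripper_width: 0.597
grasp_force: 0.0
```

Call:
jog_arm --motion "60 0 0 0 0 0 0; 0 0 0 0 0 0 0; 0 0 0 0 0 0 0; 0 0 0 0 0 0 0; 0 0 0 0 0 0 0"

```text
time: 4.85
tool_pos: [0.5487, -0.0818, 0.0506]
tool_rot: [-0.002, 0.997, 0.034, 0.074]
contact_force: [-1.6, -2.0, 5.4]
gripper_width: 0.167
grasp_force: 61.3
```

Run:
```python
from h import *
s=state();print(s['tool_pos'],s['contact_force'],s['gripper_width'],s['grasp_force'])
f=grab_frame('wrist');save(f,'w2.png')
```

```text
[ 0.54872318 -0.08177183  0.05063381] [-1.56770494 -1.99190188  5.42200061] 0.16726148519501655 61.31082057952881
```

View pics/w2.png

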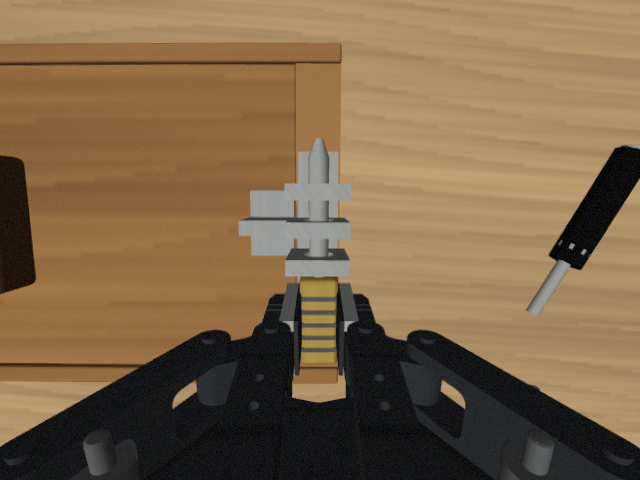

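The pin's grip is held squarely: brass at (319,320), rod through the three plates up to (318,140). I'll level it onto the hole axis, then draw it out.

Run:
```python
from h import *
y=np.radians(3.8);u=np.array([np.cos(y),np.sin(y),0])
b=np.array([.5475,-.0818,.0575])
gop(b,y,0); gop(b-.03*u,y,0); gop(b-.11*u,y,0);gop(b-.11*u+[0,-.0,.06],y,0)
```

```text
shift [-0.0004 -0.0001 -0.0139] turn [ 0.0009 -0.0991  0.0017] mm 7.0 rad 0.149
shift [-0.0597 -0.0003 -0.0228] turn [ 0.0009 -0.0991  0.0017] mm 32.0 rad 0.149
shift [-0.218  -0.0007 -0.0465] turn [ 0.0009 -0.0991  0.0017] mm 111.4 rad 0.149
shift [-0.2002 -0.0005 -0.1652] turn [ 0.0009 -0.0991  0.0017] mm 129.8 rad 0.149
```

Call:
jog_arm --motion "0 0.002 0 -0.012 0 -0.06 0; 0 0.002 0 -0.018 0 -0.099 0; 0 -0.06 0 -0.026 0 -0.099 0; 0 -0.14 0 -0.038 0 -0.099 0; 0 -0.218 0 -0.05 0 -0.099 0"

```text
time: 5.52
tool_pos: [0.4345, -0.0884, 0.057]
tool_rot: [-0.0, 0.999, 0.035, -0.002]
contact_force: [-0.4, -0.1, -1.2]
gripper_width: 0.169
grasp_force: 60.5
```

Run:
```python
from h import *
s=state();print(s['tool_pos'],s['contact_force'],s['gripper_width'],s['grasp_force'])
f=grab_frame('wrist');save(f,'w3.png')
for t in['pin_grip','pin_tip','eye']:
    print(t,[(round(x['p'],2),np.round(x['at'],4).tolist()) for x in place_of('wrist',t)[:2]])
y=np.radians(3.8)
gop([.43,-.13,.10],y);gop([.43,-.13,.005],y)
```

```text
[ 0.43451113 -0.08837476  0.05700509] [-0.39514235 -0.10291114 -1.1684355 ] 0.1688992273078518 60.48149585723877
pin_grip [(0.86, [0.4286, -0.0865, 0.0618])]
pin_tip [(0.83, [0.5082, -0.0863, 0.0698])]
eye []
shift [-0.0174  0.0818 -0.085 ] turn [-0.0003  0.0018  0.0014] mm 59.6 rad 0.003
shift [-0.0169  0.0819  0.105 ] turn [-0.0003  0.0018  0.0014] mm 67.1 rad 0.003
```

View pics/w3.png

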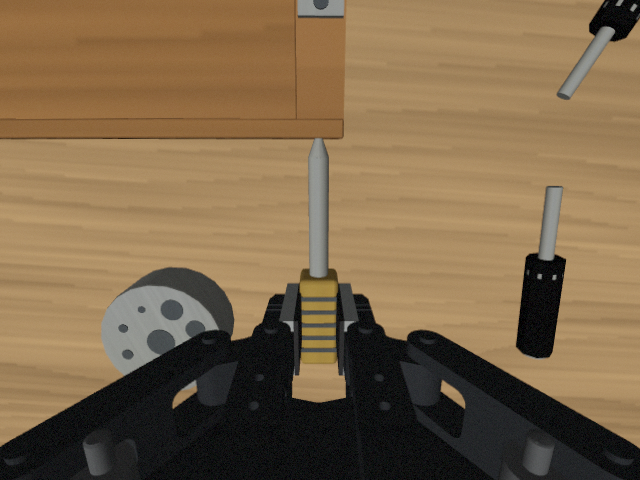

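The pin is drawn out and level: rod from (318,275) to its tip at (318,140), clear of the case. I'll lay it down in the free strip to the right of the block.

Call:
jog_arm --motion "0 -0.01 0.04 0 0 0 0; 0 -0.017 0.082 0.03 0 0 0; 0 -0.017 0.082 0.07 0 0 0; 0 -0.017 0.082 0.1 0 0 0; 0 -0.017 0.082 0.106 0 0 0"

```text
time: 6.35
tool_pos: [0.43, -0.1298, 0.0036]
tool_rot: [-0.001, 0.999, 0.035, -0.002]
contact_force: [-0.1, -0.5, -0.8]
gripper_width: 0.177
grasp_force: 37.5
```

Call:
jog_arm --motion "0 0 0 0 0 0 0; 40 0 0 0 0 0 0; 40 0 0 0 0 0 0; 40 0 0 -0.1 0 0 0; 40 0 0 -0.2 0 0 0"

```text
time: 6.98
tool_pos: [0.4302, -0.1301, 0.1058]
tool_rot: [-0.0, 0.999, 0.034, -0.002]
contact_force: [1.5, -0.7, 0.8]
gripper_width: 0.398
grasp_force: 0.0
```

Run:
```python
from h import *
s=state();print(s['tool_pos'],s['contact_force'],s['gripper_width'],s['grasp_force'])
f=grab_frame('wrist')
for t in['pin_grip','pin_tip','eye','case','lid_pull']:
    print(t,[(round(x['p'],2),np.round(x['at'],4).tolist()) for x in place_of('wrist',t)[:2]])
y=np.radians(94+90)
go([.575,.061,.10],y);go([.575,.061,.045],y)
```

```text
[ 0.43016134 -0.13008483  0.10584137] [ 1.45571761 -0.66312482  0.82295277] 0.39774551645666606 0.0
pin_grip [(0.6, [0.4262, -0.1306, 0.0077])]
pin_tip [(0.64, [0.5037, -0.1265, 0.0102])]
eye []
case []
lid_pull []
shift [ 0.3158 -0.3611  0.0066] turn [0.0017 0.0028 1.0465] mm 239.868128427347 rad 1.5698031610258294
shift [ 0.3163 -0.361   0.1166] turn [0.0017 0.0028 1.0465] mm 246.94567536876139 rad 1.5698031610258294
```

Run:
```python
from h import *
y=np.radians(94)
go([.576,.0615,.12],y);go([.576,.0615,.046],y)
```

```text
shift [ 0.3177 -0.362  -0.0334] turn [-0.0007  0.0029 -0.0007] mm 241.3840251097804 rad 0.00454950616540509
shift [ 0.3183 -0.3618  0.1146] turn [-0.0007  0.0029 -0.0007] mm 247.68516435771713 rad 0.00454950616540509
```

Call:
jog_arm --motion "50 0.07 -0.08 -0.03 0 0 0; 50 0.15 -0.17 -0.03 0 0 0; 50 0.23 -0.26 -0.03 0 0 0; 50 0.318 -0.362 -0.03 0 0 0; 50 0.318 -0.362 -0.03 0 0 0"

```text
time: 7.9
tool_pos: [0.5771, 0.0642, 0.1169]
tool_rot: [-0.0, 0.999, 0.037, -0.003]
contact_force: [-0.4, -0.9, -0.5]
gripper_width: 0.499
grasp_force: 0.0
```

Run:
```python
from h import *
s=state();print(s['tool_pos'])
f=grab_frame('wrist');P=cloud(f)
for t in['lid_pull']:
    print(t,[(round(x['p'],2),np.round(x['at'],4).tolist()) for x in place_of('wrist',t)[:2]])
m=(P[...,2]>.053)&(P[...,2]<.066)&(P[...,1]>.03)&(abs(P[...,0]-.576)<.04);q=P[m]
rc=cv2.minAreaRect(q[:,:2].astype(np.float32)*1000);print(m.sum(),rc,np.median(q,0))
go([.576,.0615,.046],np.radians(94))
```

```text
[0.57705291 0.06415379 0.11688656]
lid_pull [(0.59, [0.5743, 0.058, 0.0513])]
1781 ((576.4694213867188, 61.335323333740234), (59.38862609863281, 11.725628852844238), 3.9442734718322754) [0.57949612 0.06168471 0.0631025 ]
shift [0.0013 0.0007 0.1423] turn [-0.0002  0.0046  0.0004] mm 71.13590565638798 rad 0.00694019345965938
```

Call:
jog_arm --motion "50 0 0.003 0.06 0 0 0; 50 0 0.003 0.13 0 0 0; 50 0 0.003 0.141 0 0 0; 50 0 0.003 0.141 0 0 0; 0 0 0.003 0.141 0 0 0"

```text
time: 8.62
tool_pos: [0.5778, 0.0593, 0.0506]
tool_rot: [0.0, 0.999, 0.034, -0.0]
contact_force: [0.3, 0.5, -0.3]
gripper_width: 0.299
grasp_force: 0.0
```

Call:
jog_arm --motion "0 0 0 0 0 0 0; 0 0 0 0 0 0 0; 0 0 0 0 0 0 0; 0 0 0 0 0 0 0; 0 0 0 0 0 0 0"

```text
time: 9.25
tool_pos: [0.5777, 0.0619, 0.051]
tool_rot: [-0.002, 0.999, 0.034, -0.0]
contact_force: [-1.4, 7.0, 4.5]
gripper_width: 0.114
grasp_force: 60.4
```

Run:
```python
from h import *
s=state();print(s['tool_pos'],s['contact_force'],s['gripper_width'],s['grasp_force'])
y=np.radians(3.94);v=np.array([-np.sin(y),np.cos(y),0])
go(s['tool_pos']+.137*v,np.radians(93.94))
```

```text
[0.57772384 0.06192298 0.05097189] [-1.43484837  7.0020414   4.45823305] 0.11419496677923706 60.44925570487976
shift [-1.00e-04 -2.74e-01  1.20e-03] turn [-0.0029  0.0001 -0.0002] mm 137.0 rad 0.00433096171518523
```

Call:
jog_arm --motion "0 0 -0.03 0 0 0 0; 0 0 -0.08 0 0 0 0; 0 0 -0.15 0 0 0 0; 0 0 -0.22 0 0 0 0; 0 0 -0.275 0 0 0 0"

```text
time: 9.88
tool_pos: [0.5688, 0.1978, 0.051]
tool_rot: [0.0, 0.999, 0.035, 0.001]
contact_force: [2.7, -3.7, 1.7]
gripper_width: 0.125
grasp_force: 60.3
```

Call:
jog_arm --motion "0 0 -0.005 0 0 0 0; 50 0 -0.005 0 0 0 0; 50 0 -0.005 0 0 0 0; 50 0 -0.005 -0.1 0 0 0; 50 0 -0.005 -0.2 0 0 0"

```text
time: 10.5
tool_pos: [0.5663, 0.1981, 0.1484]
tool_rot: [0.0, 0.999, 0.034, -0.003]
contact_force: [0.6, 0.7, 1.0]
gripper_width: 0.501
grasp_force: 0.0
```

Run:
```python
from h import *
s=state();print(s['tool_pos'],s['contact_force'],s['gripper_width'],s['grasp_force'])
f=grab_frame('top');P=cloud(f);save(f,'top1.png',(180,160,520,400),2)
for t in['lid_pull','eye','driver1_handle','driver2_handle','driver3_handle','driver4_handle','pin_grip']:
    print(t,[(round(x['p'],2),np.round(x['at'],4).tolist()) for x in place_of('top',t)[:2]])
go([.45,-.10,.2],np.radians(94))
```

```text
[0.56628107 0.1981116  0.14837484] [0.59497254 0.65523869 0.95609631] 0.5011585663331198 0.0
lid_pull [(0.71, [0.5658, 0.2012, 0.0506]), (0.36, [0.602, -0.2351, 0.0094])]
eye [(0.75, [0.5807, -0.0796, 0.0649])]
driver1_handle [(0.83, [0.5801, -0.3801, 0.0038]), (0.36, [0.5045, -0.1235, 0.0108])]
driver2_handle []
driver3_handle [(0.73, [0.6004, -0.2344, 0.009]), (0.37, [0.5783, 0.0583, 0.0675])]
driver4_handle [(0.87, [0.4203, -0.2241, 0.012]), (0.42, [0.5833, -0.0004, 0.0005])]
pin_grip [(0.65, [0.429, -0.1334, 0.0097])]
shift [-0.2731  0.5803 -0.105 ] turn [ 0.0003  0.0047 -0.0009] mm 324.9490029644576 rad 0.007244885903113538
```

View pics/top1.png

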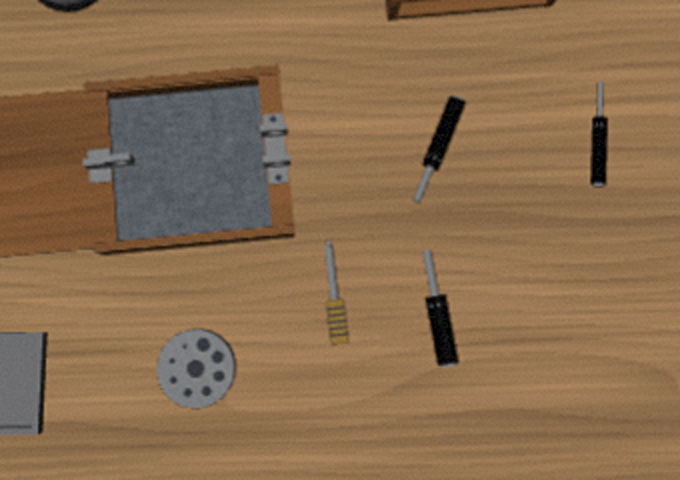

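The lid is open: bare floor shows at (190,160) in the crop, with the three drivers still on the desk and the pin at (335,295). Next is driver 4.

Call:
jog_arm --motion "50 -0.05 0.11 -0.1 0 0 0; 50 -0.1 0.22 -0.1 0 0 0; 50 -0.15 0.33 -0.1 0 0 0; 50 -0.2 0.44 -0.1 0 0 0; 50 -0.25 0.55 -0.1 0 0 0"

```text
time: 11.52
tool_pos: [0.4617, -0.0807, 0.1977]
tool_rot: [-0.0, 0.999, 0.035, -0.002]
contact_force: [1.8, -1.1, -0.7]
gripper_width: 0.502
grasp_force: 0.0
```

```bash
cat >> h.py <<'E'
def drv(cam,n,f=None):
    f=grab_frame(cam) if f is None else f
    P=cloud(f);r=cut_out(cam,n);pl=place_of(cam,n)
    if not r: print(n,'none');return
    m=r[0]['pixels']&(f['range_z']>0)&(P[...,2]>-.01)&(P[...,2]<.06)
    q=P[m];c=q[:,:2].mean(0);u=np.linalg.svd(q[:,:2]-c,full_matrices=False)[2][0]
    t=(q[:,:2]-c)@u; h=P[...,2][m]
    print(n,'p',round(r[0]['p'],2),'N',m.sum(),'c',c.round(4),'axis deg',np.degrees(np.arctan2(u[1],u[0])).round(1),'ends',(c+t.min()*u).round(4),(c+t.max()*u).round(4),'place',[(round(x['p'],2),np.round(x['at'],4).tolist()) for x in pl[:2]])
    w=(q[:,:2]-c)@np.array([-u[1],u[0]])
    for a in np.arange(t.min(),t.max(),.01):
        k=(t>=a)&(t<a+.01)
        if k.any(): print('  ',a.round(3),np.ptp(w[k]).round(4),(c+(a+.005)*u).round(4),h[k].max().round(4))
E
python3 - <<'E'
from h import *
s=state();print(s['tool_pos'])
f=grab_frame('wrist')
for n in('driver4_handle','driver3_handle'): drv('wrist',n,f)
E
```

```text
[ 0.46171838 -0.08070799  0.19774336]
driver4_handle p 0.81 N 1585 c [ 0.4321 -0.2221] axis deg -174.4 ends [ 0.4906 -0.2164] [ 0.3857 -0.2267] place [(0.95, [0.419, -0.2226, 0.0106])]
   -0.059 0.0074 [ 0.4856 -0.2168] 0.0167
   -0.049 0.0085 [ 0.4756 -0.2178] 0.0153
   -0.039 0.0129 [ 0.4657 -0.2188] 0.016
   -0.029 0.0083 [ 0.4557 -0.2198] 0.0158
   -0.019 0.0195 [ 0.4458 -0.2208] 0.0213
   -0.009 0.019 [ 0.4358 -0.2217] 0.0216
   0.001 0.0197 [ 0.4259 -0.2227] 0.0212
   0.011 0.0187 [ 0.4159 -0.2237] 0.0212
   0.021 0.0166 [ 0.406  -0.2247] 0.0214
   0.031 0.0163 [ 0.396  -0.2257] 0.021
   0.041 0.016 [ 0.3861 -0.2266] 0.0209
driver3_handle p 0.63 N 2372 c [ 0.5951 -0.2338] axis deg 156.2 ends [ 0.6431 -0.2549] [ 0.5373 -0.2083] place [(0.68, [0.5984, -0.2401, 0.0084])]
   -0.052 0.0195 [ 0.6385 -0.2529] 0.0176
   -0.042 0.0175 [ 0.6294 -0.2489] 0.021
   -0.032 0.018 [ 0.6202 -0.2448] 0.0202
   -0.022 0.0225 [ 0.6111 -0.2408] 0.0207
   -0.012 0.0227 [ 0.6019 -0.2368] 0.0201
   -0.002 0.0228 [ 0.5928 -0.2327] 0.0207
   0.008 0.0177 [ 0.5836 -0.2287] 0.0197
   0.018 0.0178 [ 0.5745 -0.2247] 0.0204
   0.028 0.0144 [ 0.5653 -0.2207] 0.0197
   0.038 0.011 [ 0.5562 -0.2166] 0.0143
   0.048 0.0109 [ 0.547  -0.2126] 0.0142
   0.058 0.0115 [ 0.5379 -0.2086] 0.0145
```

Run:
```python
from h import *
go([.418,-.2232,.10],np.radians(95.6))
go([.418,-.2232,.0045],np.radians(95.6))
```

```text
shift [-0.1082  0.2816  0.1962] turn [-0.001   0.003  -0.0198] mm 179.9196721163048 rad 0.03013476508972874
shift [-0.1073  0.2818  0.3872] turn [-0.001   0.003  -0.0198] mm 245.4044075195579 rad 0.03013476508972874
```

Call:
jog_arm --motion "45 -0.04 0.1 0.05 0 0 -0.02; 45 -0.08 0.2 0.1 0 0 -0.02; 45 -0.107 0.282 0.15 0 0 -0.02; 45 -0.107 0.282 0.24 0 0 -0.02; 45 -0.107 0.282 0.32 0 0 -0.02"

```text
time: 12.4
tool_pos: [0.4196, -0.2226, 0.0375]
tool_rot: [-0.001, 0.999, 0.05, -0.002]
contact_force: [0.3, 0.1, -0.3]
gripper_width: 0.45
grasp_force: 0.0
```

Call:
jog_arm --motion "45 0 0 0.05 0 0 0; 45 0 0 0.067 0 0 0; 0 0 0 0.067 0 0 0; 0 0 0 0.067 0 0 0; 0 0 0 0.067 0 0 0"

```text
time: 13.02
tool_pos: [0.4199, -0.2241, 0.007]
tool_rot: [0.001, 0.999, 0.049, -0.001]
contact_force: [-0.2, -0.0, -0.1]
gripper_width: 0.197
grasp_force: 59.9
```

Run:
```python
from h import *
s=state();print(s['tool_pos'],s['contact_force'],s['gripper_width'],s['grasp_force'])
y=np.radians(3.9);
def W(x,yy,z):
    c,n=np.cos(y),np.sin(y);return np.array([.5795+c*x-n*yy,.001+n*x+c*yy,z])
print(W(0,-.081,0),W(0,.06,0))
for p in((.38,-.1,.16),W(-.033,-.042,.14),W(-.033,-.042,.02)): go(p,np.radians(93.9))
```

```text
[ 0.41993249 -0.22409448  0.00697763] [-0.21624993 -0.04812698 -0.06015064] 0.19724906853994412 59.86679820125573
[ 0.58500924 -0.07981243  0.        ] [0.57541908 0.06086106 0.        ]
shift [-0.0553 -0.2545 -0.3063] turn [0.0008 0.0008 0.0206] mm 201.02210720792147 rad 0.031017481674341534
shift [ 0.2932 -0.3342 -0.2668] turn [0.0008 0.0008 0.0206] mm 259.2436105546091 rad 0.031017481674341534
shift [ 0.2935 -0.3345 -0.0268] turn [0.0008 0.0008 0.0206] mm 222.89432841494502 rad 0.031017481674341534
```

Call:
jog_arm --motion "0 0 0 -0.1 0 0 0; 0 0.02 -0.03 -0.2 0 0 0.02; 0 0.08 -0.11 -0.266 0 0 0.02; 0 0.16 -0.19 -0.266 0 0 0.02; 0 0.24 -0.27 -0.266 0 0 0.02"

```text
time: 13.65
tool_pos: [0.5272, -0.0764, 0.1405]
tool_rot: [0.001, 0.999, 0.034, 0.0]
contact_force: [0.3, -1.0, -1.0]
gripper_width: 0.194
grasp_force: 59.9
```

Call:
jog_arm --motion "0 0.054 -0.064 0 0 0 0; 0 0.054 -0.064 0.05 0 0 0; 0 0.054 -0.064 0.13 0 0 0; 0 0.054 -0.064 0.2 0 0 0; 0 0.054 -0.064 0.235 0 0 0"

```text
time: 14.28
tool_pos: [0.5488, -0.0435, 0.0192]
tool_rot: [-0.0, 0.999, 0.034, -0.003]
contact_force: [0.8, -0.1, -1.3]
gripper_width: 0.196
grasp_force: 59.9
```

```bash
cat >> h.py <<'E'
CY=np.radians(3.9)
def W(x,yy,z):
    c,n=np.cos(CY),np.sin(CY);return np.array([.5795+c*x-n*yy,.001+n*x+c*yy,z])
E
python3 - <<'E'
from h import *
s=state();print(s['tool_pos'],s['contact_force'],s['gripper_width'],s['grasp_force'])
f=grab_frame('wrist');save(f,'w4.png')
go(W(-.033,-.042,.014),np.radians(93.9))
E
```

```text
[ 0.54876972 -0.04345142  0.01920774] [ 0.77328574 -0.13562096 -1.33792012] 0.19584989705717792 59.88041038188385
shift [ 0.0033 -0.0001  0.0073] turn [-0.001   0.005   0.0004] mm 3.9978856684846225 rad 0.00769178694296781
```

View pics/w4.png

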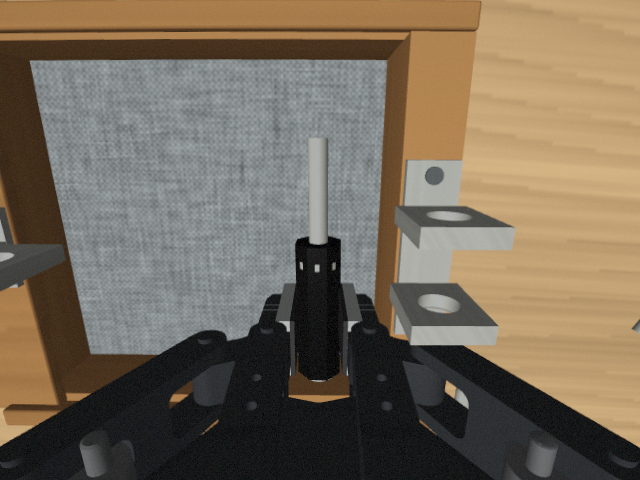

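Driver 4 hangs inside the case: handle at (318,310), blade at (318,190), parallel to the walls. I'll lower it the last few mm and release.

Call:
jog_arm --motion "0 0.003 0 0.01 0 0 0; 0 0.003 0 0.012 0 0 0; 35 0.003 0 0.012 0 0 0; 35 0.003 0 0.01 0 0 0; 35 0.003 0 -0.08 0 0 0"

```text
time: 14.95
tool_pos: [0.5486, -0.0425, 0.0579]
tool_rot: [-0.001, 0.999, 0.035, -0.005]
contact_force: [1.2, 0.0, -0.4]
gripper_width: 0.352
grasp_force: 0.0
```

Run:
```python
from h import *
s=state();print(s['tool_pos'],s['contact_force'],s['gripper_width'],s['grasp_force'])
go([.52,-.2,.2],np.radians(93.9))
```

```text
[ 0.54859404 -0.04245639  0.05792403] [ 1.17222897  0.03677631 -0.43005856] 0.3520509909163098 0.0
shift [-0.0818  0.3095 -0.2842] turn [-0.0019  0.0068  0.0008] mm 214.06351736083755 rad 0.010649902127193057
```

Call:
jog_arm --motion "35 0 0 -0.12 0 0 0; 50 -0.02 0.03 -0.23 0 0 0; 50 -0.04 0.13 -0.28 0 0 0; 50 -0.06 0.23 -0.28 0 0 0; 50 -0.08 0.31 -0.28 0 0 0"

```text
time: 15.58
tool_pos: [0.5235, -0.2032, 0.2038]
tool_rot: [0.001, 0.999, 0.034, 0.001]
contact_force: [0.3, -0.8, 0.4]
gripper_width: 0.498
grasp_force: 0.0
```

Run:
```python
from h import *
s=state();print(s['tool_pos'])
f=grab_frame('wrist')
for n in('driver3_handle','driver1_handle'): drv('wrist',n,f)
```

```text
[ 0.52347203 -0.20316232  0.20375489]
driver3_handle p 0.82 N 1691 c [ 0.5963 -0.2358] axis deg 155.3 ends [ 0.6357 -0.2539] [ 0.5384 -0.2091] place [(0.85, [0.5996, -0.2396, 0.0063])]
   -0.043 0.019 [ 0.6311 -0.2518] 0.0198
   -0.033 0.0191 [ 0.622  -0.2477] 0.0199
   -0.023 0.0172 [ 0.613  -0.2435] 0.02
   -0.013 0.0166 [ 0.6039 -0.2393] 0.02
   -0.003 0.0164 [ 0.5948 -0.2351] 0.0207
   0.007 0.017 [ 0.5857 -0.2309] 0.0204
   0.017 0.0168 [ 0.5766 -0.2267] 0.0197
   0.027 0.0155 [ 0.5675 -0.2226] 0.02
   0.037 0.0067 [ 0.5585 -0.2184] 0.0152
   0.047 0.008 [ 0.5494 -0.2142] 0.0142
   0.057 0.0083 [ 0.5403 -0.21  ] 0.0144
driver1_handle p 0.63 N 1273 c [ 0.5884 -0.3821] axis deg 173.2 ends [ 0.6455 -0.3889] [ 0.5468 -0.3772] place [(0.62, [0.5827, -0.3851, 0.0075])]
   -0.058 0.0048 [ 0.6405 -0.3883] 0.0116
   -0.048 0.0086 [ 0.6306 -0.3871] 0.0113
   -0.038 0.005 [ 0.6207 -0.3859] 0.0122
   -0.028 0.019 [ 0.6107 -0.3847] 0.0155
   -0.018 0.0187 [ 0.6008 -0.3836] 0.0158
   -0.008 0.0127 [ 0.5909 -0.3824] 0.0161
   0.002 0.0135 [ 0.5809 -0.3812] 0.016
   0.012 0.0137 [ 0.571 -0.38 ] 0.0155
   0.022 0.0133 [ 0.5611 -0.3789] 0.0155
   0.032 0.0135 [ 0.5511 -0.3777] 0.0154
```

Run:
```python
from h import *
go([.598,-.237,.08],np.radians(65.3))
go([.598,-.237,.004],np.radians(65.3))
```

```text
shift [0.1447 0.0825 0.2436] turn [3.000e-04 9.000e-04 3.332e-01] mm 147.55769927000011 rad 0.49983592556917134
shift [0.1449 0.0825 0.3956] turn [3.000e-04 9.000e-04 3.332e-01] mm 214.66018008194678 rad 0.49983592556917134
```

Call:
jog_arm --motion "45 0.05 0.03 0.08 0 0 0.11; 45 0.1 0.06 0.16 0 0 0.22; 45 0.145 0.0825 0.24 0 0 0.333; 45 0.145 0.0825 0.33 0 0 0.333; 45 0.145 0.0825 0.37 0 0 0.333"

```text
time: 16.45
tool_pos: [0.5961, -0.2348, 0.0126]
tool_rot: [-0.0, 0.977, -0.213, -0.004]
contact_force: [-0.1, 0.4, 0.1]
gripper_width: 0.452
grasp_force: 0.0
```

Call:
jog_arm --motion "45 0 0 0.025 0 0 0; 45 0 0 0.025 0 0 0; 0 0 0 0.025 0 0 0; 0 0 0 0.025 0 0 0; 0 0 0 0.025 0 0 0"

```text
time: 17.08
tool_pos: [0.5988, -0.2379, 0.0057]
tool_rot: [0.001, 0.977, -0.214, 0.0]
contact_force: [-0.2, 2.3, 6.3]
gripper_width: 0.174
grasp_force: 60.6
```

Run:
```python
from h import *
s=state();print(s['tool_pos'],s['contact_force'],s['gripper_width'],s['grasp_force'])
for z in(.14,.02): go(W(.033,-.004,z),np.radians(93.9))
```

```text
[ 0.59876669 -0.23792256  0.00568938] [-0.22250354  2.25641025  6.29643069] 0.1743044178904167 60.567245007232486
shift [-0.1725 -0.4423 -0.2693] turn [ 0.001  -0.0004 -0.3326] mm 272.92117292668274 rad 0.4988881229511133
shift [-0.1728 -0.4426 -0.0293] turn [ 0.001  -0.0004 -0.3326] mm 238.0155841687383 rad 0.4988881229511133
```

Call:
jog_arm --motion "0 0 0 -0.11 0 0 0; 0 -0.01 -0.04 -0.21 0 0 0; 0 -0.05 -0.14 -0.27 0 0 -0.11; 0 -0.1 -0.25 -0.27 0 0 -0.22; 0 -0.14 -0.36 -0.27 0 0 -0.333"

```text
time: 17.7
tool_pos: [0.6093, -0.0429, 0.1393]
tool_rot: [0.0, 0.999, 0.037, -0.001]
contact_force: [0.6, -0.3, -0.7]
gripper_width: 0.175
grasp_force: 59.7
```

Run:
```python
from h import *
s=state();print(s['tool_pos'],s['gripper_width'],s['grasp_force'])
for z in(.14,.016): go(W(.033,-.004,z),np.radians(93.9))
```

```text
[ 0.60928016 -0.04286591  0.13929991] 0.17453658363317143 59.65137342952403
shift [ 0.013  -0.0835 -0.0014] turn [0.0001 0.0007 0.0037] mm 42.26373258716223 rad 0.005656768210283881
shift [ 0.0133 -0.0836  0.2466] turn [0.0001 0.0007 0.0037] mm 130.34033060226923 rad 0.005656768210283881
```

Call:
jog_arm --motion "0 0.013 -0.084 0 0 0 0.003; 0 0.013 -0.084 0.1 0 0 0.003; 0 0.013 -0.084 0.19 0 0 0.003; 0 0.013 -0.084 0.246 0 0 0.003; 0 0.013 -0.084 0.25 0 0 0.003"

```text
time: 18.32
tool_pos: [0.6152, -0.0029, 0.0221]
tool_rot: [0.001, 0.999, 0.032, -0.001]
contact_force: [-22.3, 0.3, 47.9]
gripper_width: 0.176
grasp_force: 80.8
```

Call:
jog_arm --motion "0 0 0 0.002 0 0 0; 35 0 0 0.002 0 0 0; 35 0 0 0 0 0 0; 35 0 0 -0.1 0 0 0; 35 0 0 -0.2 0 0 0"

```text
time: 18.95
tool_pos: [0.6114, -0.0019, 0.1124]
tool_rot: [-0.0, 0.999, 0.032, -0.003]
contact_force: [1.1, -0.4, -0.3]
gripper_width: 0.35
grasp_force: 0.0
```

Run:
```python
from h import *
s=state();print(s['tool_pos'],s['contact_force'],s['gripper_width'],s['grasp_force'])
f=grab_frame('wrist');save(f,'w5.png')
go([.52,-.36,.17],np.radians(90))
```

```text
[ 0.61142662 -0.00189515  0.11237993] [ 1.06224052 -0.41822693 -0.28982819] 0.3502032109721215 0.0
shift [-0.2379  0.7015 -0.0972] turn [ 0.0009 -0.0046  0.0429] mm 373.53340410661144 rad 0.06478555820718776
```

View pics/w5.png

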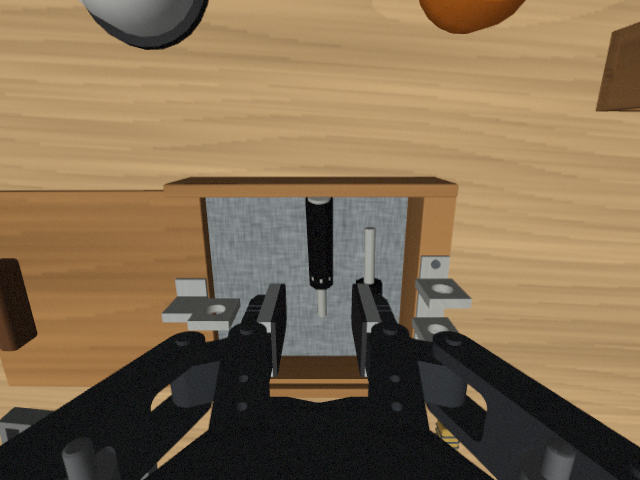

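Driver 3 lies in the case with its handle end at (318,200), close to the far wall, and driver 4 is at (370,285). The force on the way down suggests the handle touched that wall, so I'll check heights with depth.

Run:
```python
from h import *
f=grab_frame('wrist');P=cloud(f);c=f['color']
m=np.zeros((480,640),bool);m[190:325,298:342]=1
v=c.max(-1)
for r in range(192,326,8):
    k=[P[r,u] for u in range(300,340) if P[r,u,2]>0]
    print(r,P[r,320].round(4),P[r,296].round(4),v[r,320])
for t in('driver3_handle','driver4_handle','driver1_handle'):
    print(t,[(round(x['p'],2),np.round(x['at'],4).tolist()) for x in place_of('top' if 0 else 'wrist',t)[:2]])
print(W(.07,0,0),W(.033,-.004,0))
```

```text
192 [ 0.6575 -0.0013  0.048 ] [0.6566 0.0139 0.0478] 124
200 [ 0.6525 -0.0017  0.0485] [0.6514 0.0137 0.0476] 155
208 [ 0.648  -0.0019  0.0522] [0.6389 0.0157 0.0067] 139
216 [ 0.643  -0.0022  0.0529] [0.6328 0.0153 0.0077] 15
224 [ 0.6372 -0.0026  0.05  ] [0.6266 0.015  0.0082] 18
232 [ 0.6311 -0.003   0.0469] [0.6202 0.0147 0.008 ] 24
240 [ 0.6251 -0.0034  0.045 ] [0.6139 0.0144 0.0084] 21
248 [ 0.6191 -0.0038  0.0438] [0.6075 0.0141 0.0088] 23
256 [ 0.6125 -0.0043  0.0408] [0.6004 0.0139 0.0072] 15
264 [ 0.606  -0.0047  0.0391] [0.5935 0.0136 0.0069] 17
272 [ 0.5995 -0.0051  0.0377] [0.5872 0.0132 0.0083] 17
280 [ 0.5919 -0.0056  0.0339] [0.5797 0.013  0.0068] 12
288 [ 0.5845 -0.0061  0.0314] [0.5727 0.0127 0.0068] 12
296 [ 0.5737 -0.0069  0.0219] [0.5655 0.0124 0.0067] 151
304 [ 0.5664 -0.0074  0.0207] [0.5588 0.012  0.0076] 154
312 [ 0.5568 -0.008   0.0157] [0.5511 0.0117 0.007 ] 155
320 [ 0.5453 -0.0088  0.0077] [0.5441 0.0113 0.0078] 139
driver3_handle [(0.9, [0.6087, -0.0029, 0.0303])]
driver4_handle [(0.66, [0.5855, -0.0749, 0.065])]
driver1_handle []
[0.6493379  0.00576107 0.        ] [ 0.61269564 -0.00074623  0.        ]
```

Driver 3 is leaning: its handle end rests on the far wall at z≈0.05 m, about 20° up. I'll re-grip it with the tool tilted to match, then lift, level, shift inward and lower.

Run:
```python
from h import *
gop([.6,-.004,.085],CY,.352)
gop([.6185,-.004,.0305],CY,.352)
```

```text
shift [-0.0241  0.0026  0.0544] turn [ 1.000e-04  2.377e-01 -2.500e-03] mm 29.8 rad 0.357
shift [0.0133 0.005  0.1632] turn [ 1.000e-04  2.377e-01 -2.500e-03] mm 81.9 rad 0.357
```

Call:
jog_arm --motion "40 -0.024 0.003 0.03 0 0.12 0; 40 -0.024 0.003 0.054 0 0.238 0; 40 -0.01 0.004 0.1 0 0.238 0; 40 0.013 0.005 0.163 0 0.238 0; 40 0.013 0.005 0.163 0 0.238 0"

```text
time: 19.82
tool_pos: [0.615, -0.0035, 0.0258]
tool_rot: [-0.007, 0.985, 0.031, 0.171]
contact_force: [-0.0, 0.8, -0.1]
gripper_width: 0.395
grasp_force: 0.0
```

Call:
jog_arm --motion "0 0 0 0 0 0 0; 0 0 0 0 0 0 0; 0 0 0 0 0 0 0; 0 0 0 0 0 0 0; 0 0 0 0 0 0 0"

```text
time: 20.45
tool_pos: [0.6185, -0.0041, 0.0313]
tool_rot: [-0.006, 0.984, 0.032, 0.175]
contact_force: [-4.2, -1.0, -2.2]
gripper_width: 0.169
grasp_force: 60.5
```

Run:
```python
from h import *
s=state();print(s['tool_pos'],s['contact_force'],s['gripper_width'],s['grasp_force'])
gop(s['tool_pos']+[-.02,0,.045],CY,.352)
gop(W(.022,-.004,.08),CY,0)
gop(W(.022,-.004,.014),CY,0)
```

```text
[ 0.61849566 -0.00408421  0.03134461] [-4.18002997 -1.0219536  -2.1863735 ] 0.16869395974948329 60.482435364529294
shift [-0.0064 -0.0026 -0.0982] turn [ 0.0006 -0.0004 -0.0023] mm 49.2 rad 0.004
shift [ 0.0025 -0.0074 -0.1028] turn [ 2.00e-04 -2.35e-01 -2.40e-03] mm 51.5 rad 0.353
shift [-0.0431 -0.0073  0.0211] turn [ 2.00e-04 -2.35e-01 -2.40e-03] mm 24.3 rad 0.353
```

Call:
jog_arm --motion "0 -0.006 -0.002 -0.098 0 0 0; 0 0.002 -0.007 -0.103 0 -0.12 0; 0 0.002 -0.007 -0.103 0 -0.235 0; 0 -0.015 -0.007 -0.055 0 -0.235 0; 0 -0.029 -0.007 -0.018 0 -0.235 0"

```text
time: 21.08
tool_pos: [0.604, -0.0015, 0.0354]
tool_rot: [-0.0, 0.999, 0.032, 0.003]
contact_force: [-0.3, -0.1, -1.2]
gripper_width: 0.171
grasp_force: 60.5
```

Run:
```python
from h import *
s=state();print(s['tool_pos'],s['contact_force'],s['gripper_width'],s['grasp_force'])
gop(W(.022,-.004,.014),CY,0)
f=grab_frame('wrist');save(f,'w6.png')
```

```text
[ 0.60399063 -0.00150777  0.03538224] [-0.26269662 -0.13075394 -1.15826803] 0.17086730627109026 60.501678446744336
shift [-0.0048 -0.0003  0.0427] turn [-0.     -0.0035 -0.0024] mm 21.5 rad 0.006
```

View pics/w6.png

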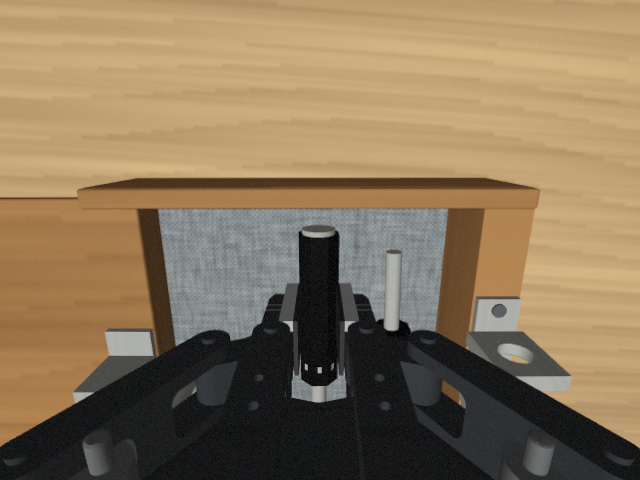

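Driver 3 is now held level: its handle end at (318,232) is clear of the far wall at v≈205, and driver 4's shaft is at (393,290). I'll lower and release.

Call:
jog_arm --motion "0 -0.004 0 0.03 0 0 0; 0 -0.004 0 0.042 0 0 0; 35 -0.004 0 0.042 0 0 0; 35 -0.004 0 0.041 0 0 0; 35 -0.004 0 -0.06 0 0 0"

```text
time: 21.75
tool_pos: [0.5969, -0.0014, 0.0617]
tool_rot: [-0.001, 0.999, 0.032, -0.004]
contact_force: [1.3, 0.2, 0.1]
gripper_width: 0.347
grasp_force: 0.0
```

Run:
```python
from h import *
s=state();print(s['tool_pos'],s['contact_force'],s['gripper_width'],s['grasp_force'])
go([.52,-.36,.17],np.radians(90))
```

```text
[ 0.5968623  -0.00143323  0.06166966] [1.29354729 0.16917133 0.14951056] 0.34743879152621787 0.0
shift [-0.2009  0.7054 -0.2166] turn [-0.0011  0.0047  0.0428] mm 382.378613713676 rad 0.06461171139518945
```

Call:
jog_arm --motion "35 0 0 -0.12 0 0 0; 50 0 0.06 -0.21 0 0 0; 50 -0.02 0.17 -0.22 0 0 0.02; 50 -0.05 0.28 -0.22 0 0 0.04; 50 -0.09 0.38 -0.22 0 0 0.043"

```text
time: 22.38
tool_pos: [0.5675, -0.1963, 0.1766]
tool_rot: [0.001, 1.0, -0.0, 0.002]
contact_force: [0.7, -0.3, 0.4]
gripper_width: 0.5
grasp_force: 0.0
```

Run:
```python
from h import *
s=state();print(s['tool_pos'])
f=grab_frame('wrist')
drv('wrist','driver1_handle',f)
P=cloud(grab_frame('top'))
x=np.array([W(a,b,0)[:2] for a in(0,) for b in(0,)])
q=P.reshape(-1,3);c,n=np.cos(CY),np.sin(CY);d=q[:,:2]-[.5795,.001]
X=c*d[:,0]+n*d[:,1];Y=-n*d[:,0]+c*d[:,1]
k=(abs(X)<.064)&(Y>-.066)&(Y<.045)
for a in np.arange(-.06,.06,.02):print([q[k&(X>=a)&(X<a+.02)&(Y>=b)&(Y<b+.015),2].max().round(3) for b in np.arange(-.06,.04,.015)])
```

```text
[ 0.56753646 -0.19633742  0.17662304]
driver1_handle p 0.59 N 1506 c [ 0.5888 -0.3821] axis deg 173.2 ends [ 0.6461 -0.3889] [ 0.5447 -0.3769] place [(0.75, [0.5806, -0.3824, 0.0071])]
   -0.058 0.0057 [ 0.6412 -0.3883] 0.0109
   -0.048 0.0044 [ 0.6312 -0.3871] 0.0115
   -0.038 0.0101 [ 0.6213 -0.386 ] 0.0118
   -0.028 0.0208 [ 0.6114 -0.3848] 0.0151
   -0.018 0.0142 [ 0.6014 -0.3836] 0.0159
   -0.008 0.0139 [ 0.5915 -0.3824] 0.0158
   0.002 0.0213 [ 0.5816 -0.3813] 0.0167
   0.012 0.02 [ 0.5716 -0.3801] 0.0158
   0.022 0.0204 [ 0.5617 -0.3789] 0.0153
   0.032 0.0199 [ 0.5518 -0.3777] 0.015
   0.042 0.0065 [ 0.5418 -0.3766] 0.0013
[np.float64(0.029), np.float64(0.029), np.float64(0.012), np.float64(0.022), np.float64(0.011), np.float64(0.012), np.float64(0.012)]
[np.float64(0.03), np.float64(0.029), np.float64(0.012), np.float64(0.021), np.float64(0.011), np.float64(0.011), np.float64(0.011)]
[np.float64(0.028), np.float64(0.029), np.float64(0.011), np.float64(0.028), np.float64(0.026), np.float64(0.012), np.float64(0.012)]
[np.float64(0.02), np.float64(0.023), np.float64(0.012), np.float64(0.028), np.float64(0.026), np.float64(0.012), np.float64(0.011)]
[np.float64(0.025), np.float64(0.023), np.float64(0.012), np.float64(0.028), np.float64(0.025), np.float64(0.014), np.float64(0.011)]
[np.float64(0.017), np.float64(0.02), np.float64(0.012), np.float64(0.026), np.float64(0.024), np.float64(0.011), np.float64(0.012)]
```

Run:
```python
from h import *
go([.5805,-.3815,.003],np.radians(83.2))
```

```text
shift [0.026  0.3724 0.3458] turn [-0.0002 -0.002   0.0776] mm 254.4383747497499 rad 0.11642342928134672
```

Call:
jog_arm --motion "45 0.01 0.12 0.04 0 0 0.04; 45 0.02 0.24 0.08 0 0 0.078; 45 0.026 0.33 0.14 0 0 0.078; 45 0.026 0.372 0.23 0 0 0.078; 45 0.026 0.372 0.31 0 0 0.078"

```text
time: 23.2
tool_pos: [0.5815, -0.3808, 0.019]
tool_rot: [0.0, 0.998, -0.059, 0.001]
contact_force: [-0.1, 0.3, -0.9]
gripper_width: 0.45
grasp_force: 0.0
```

Call:
jog_arm --motion "45 0 0 0.034 0 0 0; 45 0 0 0.034 0 0 0; 0 0 0 0.034 0 0 0; 0 0 0 0.034 0 0 0; 0 0 0 0.034 0 0 0"

```text
time: 23.82
tool_pos: [0.5821, -0.3809, 0.0056]
tool_rot: [0.001, 0.998, -0.059, 0.002]
contact_force: [0.4, 1.7, 6.3]
gripper_width: 0.124
grasp_force: 59.2
```

Run:
```python
from h import *
s=state();print(s['tool_pos'],s['contact_force'],s['gripper_width'],s['grasp_force'])
for z in(.15,.02): go(W(-.028,.032,z),np.radians(93.9))
```

```text
[ 0.58209619 -0.3808924   0.00563803] [0.39421399 1.74163495 6.30312301] 0.12445917303776269 59.151766640134156
shift [-0.1598 -0.8103 -0.2902] turn [ 0.0009 -0.0032 -0.1235] mm 437.7022020784982 rad 0.1852654092553833
shift [-0.1611 -0.8105 -0.0302] turn [ 0.0009 -0.0032 -0.1235] mm 413.4599206687211 rad 0.1852654092553833
```

Call:
jog_arm --motion "0 0 0 -0.11 0 0 0; 0 -0.01 -0.04 -0.22 0 0 -0.04; 0 -0.04 -0.15 -0.29 0 0 -0.08; 0 -0.06 -0.27 -0.29 0 0 -0.124; 0 -0.08 -0.39 -0.29 0 0 -0.124"

```text
time: 24.45
tool_pos: [0.5635, -0.1811, 0.1495]
tool_rot: [0.0, 0.999, 0.034, 0.002]
contact_force: [0.5, 0.5, -0.7]
gripper_width: 0.122
grasp_force: 58.9
```

Run:
```python
from h import *
s=state();print(s['tool_pos'],s['contact_force'],s['gripper_width'],s['grasp_force'])
for z in(.15,.02): go(W(-.028,.032,z),np.radians(93.9))
```

```text
[ 0.56346366 -0.18110147  0.14946766] [ 0.48819898  0.49332698 -0.7258222 ] 0.122436629523721 58.886789716780186
shift [ 0.0008 -0.4252 -0.0015] turn [ 0.0006 -0.0026  0.0001] mm 212.59007305484434 rad 0.0039750545453224855
shift [-2.000e-04 -4.254e-01  2.585e-01] turn [ 0.0006 -0.0026  0.0001] mm 248.90988645399827 rad 0.0039750545453224855
```

Call:
jog_arm --motion "0 0 -0.11 0 0 0 0; 0 0 -0.22 0 0 0 0; 0 0 -0.33 0 0 0 0; 0 0 -0.425 0 0 0 0; 0 0 -0.425 0.1 0 0 0"

```text
time: 25.08
tool_pos: [0.5527, 0.0322, 0.1029]
tool_rot: [0.0, 0.999, 0.037, 0.007]
contact_force: [0.7, -0.9, -0.7]
gripper_width: 0.121
grasp_force: 58.9
```

Run:
```python
from h import *
s=state();print(s['tool_pos'],s['contact_force'],s['gripper_width'],s['grasp_force'])
for z in(.015,): go(W(-.028,.032,z),np.radians(93.9))
f=grab_frame('wrist');save(f,'w7.png')
```

```text
[0.55266293 0.03222103 0.1029283 ] [ 0.72336729 -0.86545407 -0.68932295] 0.12068616379920959 58.91134469769895
shift [-0.009   0.0017  0.1758] turn [ 0.0007 -0.0088  0.0035] mm 87.99742614667576 rad 0.014262116569729043
```

View pics/w7.png

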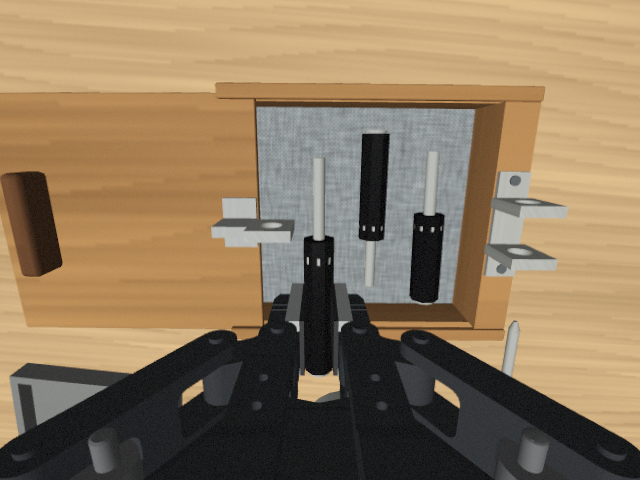

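Drivers 3 and 4 lie flat in the case at (373,190) and (425,255), and driver 1 is held over the free strip. I'll shift it slightly away from the lid eye at (270,228) and lower it.

Run:
```python
from h import *
for z in(.013,): go(W(-.032,.028,z),np.radians(93.9))
```

```text
shift [0.0002 0.0094 0.1584] turn [-0.0006  0.003   0.0025] mm 79.33935206760763 rad 0.005920220193620435
```

Call:
jog_arm --motion "0 0 0.009 0.02 0 0 0; 0 0 0.009 0.09 0 0 0; 0 0 0.009 0.15 0 0 0; 0 0 0.009 0.158 0 0 0; 0 0 0.009 0.158 0 0 0"

```text
time: 25.75
tool_pos: [0.5505, 0.0244, 0.0205]
tool_rot: [0.0, 0.999, 0.034, 0.002]
contact_force: [0.0, 1.2, -0.1]
gripper_width: 0.123
grasp_force: 58.9
```

Call:
jog_arm --motion "28 0 0 0 0 0 0; 28 0 0 0 0 0 0; 28 0 0 -0.04 0 0 0; 28 0 0 -0.14 0 0 0; 28 0 0 -0.24 0 0 0"

```text
time: 26.38
tool_pos: [0.5492, 0.0252, 0.1418]
tool_rot: [-0.0, 0.999, 0.034, 0.001]
contact_force: [1.0, 0.0, 0.6]
gripper_width: 0.278
grasp_force: 0.0
```

Run:
```python
from h import *
s=state();print(s['tool_pos'],s['contact_force'],s['gripper_width'],s['grasp_force'])
f=grab_frame('wrist');P=cloud(f);save(f,'w8.png')
for t in('driver1_handle','driver3_handle','driver4_handle','lid_pull'):
    print(t,[(round(x['p'],2),np.round(x['at'],4).tolist()) for x in place_of('wrist',t)[:3]])
q=P.reshape(-1,3);c,n=np.cos(CY),np.sin(CY);d=q[:,:2]-[.5795,.001]
X=c*d[:,0]+n*d[:,1];Y=-n*d[:,0]+c*d[:,1]
k=(abs(X)<.066)&(Y>-.066)&(Y<.04)
for a in np.arange(-.06,.06,.02):print([q[k&(X>=a)&(X<a+.02)&(Y>=b)&(Y<b+.015),2].max(initial=0).round(3) for b in np.arange(-.06,.04,.015)])
for p in (W(0,.2,.14),): go(p,np.radians(93.9))
```

```text
[0.54917151 0.02516137 0.14183906] [1.03650151 0.00613174 0.59876198] 0.2778808730870913 0.0
driver1_handle [(0.96, [0.555, 0.0208, 0.0122]), (0.29, [0.3833, 0.2035, 0.0026])]
driver3_handle [(0.57, [0.5958, -0.0014, 0.0105])]
driver4_handle [(0.85, [0.5515, -0.043, 0.0185])]
lid_pull [(0.76, [0.5653, 0.1982, 0.0506])]
[np.float64(0.028), np.float64(0.028), np.float64(0.219), np.float64(0.213), np.float64(0.01), np.float64(0.021), np.float64(0.189)]
[np.float64(0.028), np.float64(0.028), np.float64(0.236), np.float64(0.235), np.float64(0.211), np.float64(0.021), np.float64(0.211)]
[np.float64(0.027), np.float64(0.24), np.float64(0.24), np.float64(0.239), np.float64(0.246), np.float64(0.246), np.float64(0.246)]
[np.float64(0.027), np.float64(0.027), np.float64(0.01), np.float64(0.026), np.float64(0.025), np.float64(0.021), np.float64(0.018)]
[np.float64(0.021), np.float64(0.022), np.float64(0.01), np.float64(0.026), np.float64(0.024), np.float64(0.017), np.float64(0.01)]
[np.float64(0.02), np.float64(0.022), np.float64(0.01), np.float64(0.026), np.float64(0.024), np.float64(0.286), np.float64(0.01)]
shift [ 0.0572 -0.3477  0.0004] turn [ 0.     -0.002   0.0006] mm 176.18587142807766 rad 0.0031103604934327104
```

View pics/w8.png

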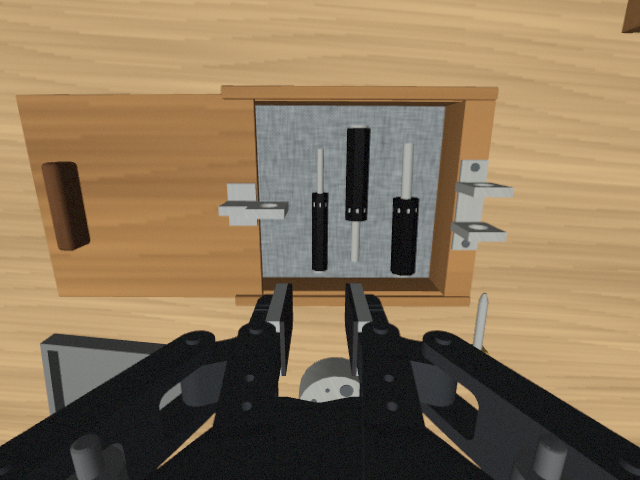

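All three drivers lie flat and parallel at (320,230), (357,175) and (404,235). I'll close the lid by its pull.

Run:
```python
from h import *
for p in ([.567,.198,.12],[.567,.198,.046]): go(p,np.radians(93.9))
```

```text
shift [ 0.0589 -0.3425  0.0404] turn [ 0.     -0.002   0.0006] mm 174.93155670774559 rad 0.0031103604934327104
shift [ 0.0585 -0.3425  0.1884] turn [ 0.     -0.002   0.0006] mm 197.62864236941 rad 0.0031103604934327104
```

Call:
jog_arm --motion "50 0.02 -0.11 0 0 0 0; 50 0.04 -0.22 0 0 0 0; 50 0.059 -0.3425 0.02 0 0 0; 50 0.059 -0.3425 0.1 0 0 0; 50 0.059 -0.3425 0.188 0 0 0"

```text
time: 27.25
tool_pos: [0.566, 0.199, 0.043]
tool_rot: [0.0, 0.999, 0.035, 0.0]
contact_force: [-0.3, 0.0, 0.5]
gripper_width: 0.499
grasp_force: 0.0
```

Call:
jog_arm --motion "50 0 0 0 0 0 0; 0 0 0 0 0 0 0; 0 0 0 0 0 0 0; 0 0 0 0 0 0 0; 0 0 0 0 0 0 0"

```text
time: 27.88
tool_pos: [0.566, 0.1979, 0.0444]
tool_rot: [-0.0, 0.999, 0.034, -0.0]
contact_force: [-2.4, 0.7, -2.0]
gripper_width: 0.126
grasp_force: 61.1
```

Run:
```python
from h import *
s=state();print(s['tool_pos'],s['contact_force'],s['gripper_width'],s['grasp_force'])
for p in (.0,.003): go(W(0,.06-p,s['tool_pos'][2]),np.radians(93.9))
```

```text
[0.5659762  0.19792146 0.04441456] [-2.39915042  0.65989651 -2.04450323] 0.12556438619875707 61.073259115219116
shift [ 1.000e-04  2.748e-01 -1.000e-04] turn [-0.0002  0.0004  0.0003] mm 137.38530435655252 rad 0.0008131515746256366
shift [ 1.000e-04  2.808e-01 -1.000e-04] turn [-0.0002  0.0004  0.0003] mm 140.3853035971429 rad 0.0008131515746256366
```

Call:
jog_arm --motion "0 0 0.07 0 0 0 0; 0 0 0.16 0 0 0 0; 0 0 0.23 0 0 0 0; 0 0 0.265 0 0 0 0; 0 0 0.277 0 0 0 0"

```text
time: 28.5
tool_pos: [0.5749, 0.0616, 0.0444]
tool_rot: [-0.003, 0.999, 0.033, -0.001]
contact_force: [-5.8, 19.1, 0.7]
gripper_width: 0.121
grasp_force: 61.5
```

Call:
jog_arm --motion "0 0 0.002 0 0 0 0; 0 0 0.002 0 0 0 0; 0 0 0.002 0 0 0 0; 0 0 0.002 0 0 0 0; 0 0 0.002 0 0 0 0"

```text
time: 29.12
tool_pos: [0.5749, 0.0617, 0.0444]
tool_rot: [-0.002, 0.999, 0.034, -0.001]
contact_force: [-5.4, 8.4, 0.2]
gripper_width: 0.118
grasp_force: 61.5
```

Run:
```python
from h import *
s=state();print(s['tool_pos'],s['contact_force'],s['gripper_width'],s['grasp_force'])
```

```text
[0.57489028 0.06173686 0.04443833] [-5.40362942  8.36074443  0.20965362] 0.11763058819129084 61.45457625389099
```

Call:
jog_arm --motion "45 0 0 0 0 0 0; 45 0 0 0 0 0 0; 45 0 0 -0.12 0 0 0; 45 -0.02 0.08 -0.24 0 0 0; 45 -0.08 0.17 -0.3 0 0 0"

```text
time: 29.75
tool_pos: [0.5477, -0.0236, 0.195]
tool_rot: [0.001, 0.999, 0.035, 0.004]
contact_force: [1.0, -0.4, 0.0]
gripper_width: 0.445
grasp_force: 0.0
```

Run:
```python
from h import *
s=state();print(s['tool_pos'])
f=grab_frame('wrist');P=cloud(f);save(f,'w9.png')
for t in('lid_pull','lid_eye','eye','pin_grip','pin_tip'):
    print(t,[(round(x['p'],2),np.round(x['at'],4).tolist()) for x in place_of('wrist',t)[:3]])
q=P.reshape(-1,3);c,n=np.cos(CY),np.sin(CY);d=q[:,:2]-[.5795,.001]
X=c*d[:,0]+n*d[:,1];Y=-n*d[:,0]+c*d[:,1]
k=(q[:,2]>.074)&(q[:,2]<.09)&(abs(X)<.03)
for a in np.arange(-.022,.024,.003):
    m=k&(X>=a)&(X<a+.003)
    if m.sum()>3: print(a.round(3),m.sum(),np.percentile(Y[m],[2,50,98]).round(4),np.median(q[m,2]).round(4))
m=(q[:,2]>.055)&(q[:,2]<.066)&(Y>.04)&(abs(X)<.035);print('pull',cv2.minAreaRect(np.stack([X[m],Y[m]],1).astype(np.float32)*1000))
```

```text
[ 0.54768188 -0.02356273  0.19499515]
lid_pull [(0.79, [0.5752, 0.0606, 0.0519]), (0.32, [0.5827, -0.0772, 0.0633])]
lid_eye [(0.73, [0.5817, -0.0763, 0.0616])]
eye [(0.96, [0.5833, -0.0771, 0.0638])]
pin_grip [(0.64, [0.428, -0.1297, 0.0099]), (0.61, [0.5043, -0.1271, 0.0092])]
pin_tip [(0.86, [0.5032, -0.1264, 0.0115])]
-0.019 29 [-0.0913 -0.0802 -0.0685] 0.0787
-0.016 123 [-0.0921 -0.0799 -0.0684] 0.079
-0.013 109 [-0.0919 -0.08   -0.0686] 0.0786
-0.004 71 [-0.0922 -0.0808 -0.0684] 0.0789
-0.001 130 [-0.092  -0.0802 -0.0684] 0.0789
0.002 65 [-0.092  -0.0797 -0.0684] 0.0788
0.011 130 [-0.0919 -0.08   -0.0685] 0.079
0.014 132 [-0.0923 -0.0804 -0.0686] 0.0789
0.017 30 [-0.0909 -0.0795 -0.0686] 0.0752
pull ((0.8580417633056641, 60.600250244140625), (58.41844177246094, 12.94633960723877), 0.13568921387195587)
```

View pics/w9.png

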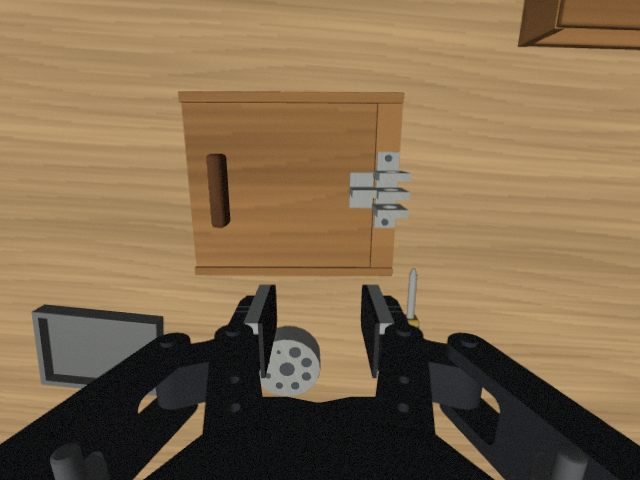

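The lid is home, with all three plates in line at (390,190). The pin lies on the desk with its tip at (412,270). Next I'll hover over the pin and measure it.

Run:
```python
from h import *
go([.40,-.13,.14],np.radians(94))
```

```text
shift [-0.3049  0.1953  0.0987] turn [-0.0004 -0.0003 -0.0005] mm 187.65823284301365 rad 0.001126397024529112
```

Call:
jog_arm --motion "45 -0.1 0.06 0 0 0 0; 45 -0.2 0.12 0 0 0 0; 45 -0.305 0.195 0.05 0 0 0; 45 -0.305 0.195 0.1 0 0 0; 45 -0.305 0.195 0.1 0 0 0"

```text
time: 30.68
tool_pos: [0.3981, -0.1289, 0.1366]
tool_rot: [-0.002, 0.999, 0.034, -0.002]
contact_force: [-1.1, 0.3, -0.1]
gripper_width: 0.451
grasp_force: 0.0
```

Run:
```python
from h import *
s=state();print(s['tool_pos'])
f=grab_frame('wrist');P=cloud(f)
q=P.reshape(-1,3);k=(q[:,0]>.39)&(q[:,0]<.52)&(abs(q[:,1]+.128)<.025)&(q[:,2]>.005)&(q[:,2]<.03)
q=q[k];g=q[q[:,2]>.0135];r=q[(q[:,0]>.455)]
print('grip',len(g),cv2.minAreaRect(g[:,:2].astype(np.float32)*1000),np.median(g[:,2]))
for n,a in(('g',g),('r',r)):
    p=np.polyfit(a[:,0],a[:,1],1);print(n,a[:,0].min(),a[:,0].max(),a[:,1].mean(),np.degrees(np.arctan(p[0])),np.percentile(a[:,2],95))
print('tip x',q[:,0].max())
for t in('pin_grip','pin_tip'):
    print(t,[(round(x['p'],2),np.round(x['at'],4).tolist()) for x in place_of('wrist',t)[:2]])
```

```text
[ 0.39806626 -0.12890867  0.13664196]
grip 1144 ((453.31170654296875, -129.5329132080078), (87.62189483642578, 15.898582458496094), 3.87153697013855) 0.016810846938184493
g 0.4093355728323784 0.49690108269149247 -0.13074145413330507 4.03329680739931 0.018066471917939374
r 0.4550617164680134 0.5030140549318858 -0.127221051515404 3.962270118634046 0.01391297157137141
tip x 0.5030140549318858
pin_grip [(0.86, [0.4281, -0.1267, 0.0083])]
pin_tip [(0.97, [0.5021, -0.1257, 0.0112])]
```

Run:
```python
from h import *
go([.427,-.1306,.05],np.radians(94));go([.427,-.1306,.003],np.radians(94))
```

```text
shift [0.0511 0.0053 0.1817] turn [-0.0001 -0.0012  0.0004] mm 94.39503474403709 rad 0.001954684134449881
shift [0.0509 0.0053 0.2757] turn [-0.0001 -0.0012  0.0004] mm 140.19032052235522 rad 0.001954684134449881
```

Call:
jog_arm --motion "45 0.051 0.005 0.08 0 0 0; 45 0.051 0.005 0.18 0 0 0; 45 0.051 0.005 0.25 0 0 0; 45 0.051 0.005 0.275 0 0 0; 45 0.051 0.005 0.275 0 0 0"

```text
time: 31.45
tool_pos: [0.4267, -0.1308, 0.0031]
tool_rot: [-0.0, 0.999, 0.035, 0.001]
contact_force: [1.4, 0.9, 0.4]
gripper_width: 0.452
grasp_force: 0.0
```

Call:
jog_arm --motion "0 0 0 0 0 0 0; 0 0 0 0 0 0 0; 0 0 0 0 0 0 0; 0 0 0 0 0 0 0; 0 0 0 0 0 0 0"

```text
time: 32.08
tool_pos: [0.428, -0.1318, 0.005]
tool_rot: [0.001, 0.999, 0.034, 0.003]
contact_force: [0.5, 0.6, 5.4]
gripper_width: 0.167
grasp_force: 61.0
```

Run:
```python
from h import *
s=state();print(s['tool_pos'],s['contact_force'],s['gripper_width'],s['grasp_force'])
off=.008-s['tool_pos'][2];print('off',off)
# tip 12 mm before the first plate's outer face: tip X=-.030 -> grip -.105
go(W(-.1065,-.0803,.0645-off),np.radians(93.9))
```

```text
[ 0.42796276 -0.13175989  0.00501018] [0.4742237  0.6304808  5.38562042] 0.16723013647681484 60.957409143447876
off 0.002989815566452659
shift [ 0.1081 -0.0834 -0.1126] turn [ 0.0011 -0.0036  0.0004] mm 88.4800279364992 rad 0.005677395562841895
```

Call:
jog_arm --motion "0 0 0 -0.06 0 0 0; 0 0 0 -0.117 0 0 0; 0 0.03 -0.06 -0.117 0 -0.003 0; 0 0.07 -0.083 -0.117 0 -0.003 0; 0 0.08 -0.083 -0.117 0 -0.003 0"

```text
time: 32.7
tool_pos: [0.4638, -0.0864, 0.0619]
tool_rot: [0.0, 0.999, 0.035, -0.001]
contact_force: [-0.6, -0.1, -0.9]
gripper_width: 0.16
grasp_force: 60.1
```

```bash
cat > pin.py <<'E'
from h import *
s=state();print(s['tool_pos'],s['contact_force'],s['gripper_width'],s['grasp_force'])
f=grab_frame('wrist');P=cloud(f);q=P.reshape(-1,3)
c,n=np.cos(CY),np.sin(CY);d=q[:,:2]-[.5795,.001]
X=c*d[:,0]+n*d[:,1];Y=-n*d[:,0]+c*d[:,1];Z=q[:,2]
tx=c*(s['tool_pos'][0]-.5795)+n*(s['tool_pos'][1]-.001);print('TCP case x',tx.round(4))
k=(abs(Y+.08)<.014)&(X>tx+.024)&(X<tx+.077)&(Z>.058)&(Z<.074)&(X<-.024)
for a in np.arange(tx+.024,tx+.077,.006):
    m=k&(X>=a)&(X<a+.006)
    if m.sum()>3: print('rod',a.round(4),m.sum(),np.percentile(Y[m],[3,50,97]).round(4),'top',np.percentile(Z[m],[50,90]).round(4))
k=(Z>.0745)&(Z<.09)&(abs(X)<.03)&(abs(Y+.08)<.02)
for lo,hi in((-.025,-.009),(-.006,.006),(.009,.025)):
    m=k&(X>lo)&(X<hi)
    if m.sum()>3: print('plate',np.percentile(X[m],[2,98]).round(4),np.percentile(Y[m],[2,98]).round(4),Y[m].mean().round(4),'top',np.percentile(Z[m],[50,90]).round(4))
for t in('pin_grip','pin_tip'):
    print(t,[(round(x['p'],2),np.round(x['at'],4).tolist()) for x in place_of('wrist',t)[:1]])
E
cat >> pin.py <<'E'
save(f,'p%d.png'%(s['time']*100))
E
python3 pin.py
```

```text
[ 0.46376426 -0.08636906  0.06187841] [-0.56353621 -0.12694804 -0.93711605] 0.15992891164098164 60.07274866104126
TCP case x -0.1214
rod -0.0974 247 [-0.0833 -0.0795 -0.0761] top [0.0688 0.0699]
rod -0.0914 255 [-0.0832 -0.0795 -0.0761] top [0.0689 0.0699]
rod -0.0854 274 [-0.0832 -0.0795 -0.0757] top [0.0689 0.07  ]
rod -0.0794 289 [-0.0836 -0.0799 -0.0758] top [0.0687 0.0699]
rod -0.0734 301 [-0.0835 -0.0799 -0.0758] top [0.0688 0.0699]
rod -0.0674 307 [-0.0835 -0.0795 -0.0759] top [0.0687 0.0699]
rod -0.0614 316 [-0.0834 -0.0799 -0.0759] top [0.0686 0.0698]
rod -0.0554 292 [-0.0831 -0.0797 -0.0762] top [0.0683 0.0695]
rod -0.0494 93 [-0.0818 -0.0795 -0.0775] top [0.067  0.0681]
plate [-0.0174 -0.0113] [-0.0921 -0.069 ] -0.0806 top [0.079  0.0799]
pin_grip [(0.85, [0.4622, -0.0878, 0.0631])]
pin_tip [(0.75, [0.5406, -0.0811, 0.0666])]
```

Call:
jog_arm --motion "0 0.01 0.0017 0 0 0 0; 0 0.03 0.0017 0 0 0 0; 0 0.05 0.0017 0 0 0 0; 0 0.065 0.0017 0 0 0 0; 0 0.08 0.0017 0 0 0 0"

```text
time: 33.48
tool_pos: [0.5036, -0.0848, 0.0611]
tool_rot: [-0.0, 0.999, 0.034, -0.002]
contact_force: [-0.3, -0.7, -1.7]
gripper_width: 0.17
grasp_force: 60.1
```

```bash
python3 pin.py
```

```text
[ 0.50356156 -0.08483629  0.06108037] [-0.2895214  -0.68237184 -1.71817992] 0.16965628152651394 60.07611036300659
TCP case x -0.0816
rod -0.0576 242 [-0.0845 -0.0811 -0.0773] top [0.0683 0.0693]
rod -0.0516 257 [-0.0845 -0.0807 -0.0774] top [0.0681 0.0692]
rod -0.0456 271 [-0.0845 -0.0807 -0.077 ] top [0.068  0.0691]
rod -0.0396 299 [-0.0849 -0.0811 -0.077 ] top [0.0679 0.0691]
rod -0.0336 290 [-0.0848 -0.0809 -0.0771] top [0.0678 0.069 ]
rod -0.0276 187 [-0.0848 -0.0811 -0.0771] top [0.0679 0.069 ]
plate [-0.017  -0.0114] [-0.0919 -0.069 ] -0.0804 top [0.079  0.0799]
plate [-0.0034  0.0025] [-0.0921 -0.0691] -0.0806 top [0.0791 0.08  ]
plate [0.0106 0.0168] [-0.0922 -0.0691] -0.0806 top [0.079  0.0799]
pin_grip [(0.78, [0.5023, -0.0854, 0.0618])]
pin_tip [(0.83, [0.5818, -0.0827, 0.0645])]
```

Through the first plates with low force and within 1 mm of the axis, so I'll push on.

Call:
jog_arm --motion "0 0.02 -0.0005 0 0 0 0; 0 0.04 -0.0005 0 0 0 0; 0 0.06 -0.0005 0 0 0 0; 0 0.076 -0.0005 0 0 0 0; 0 0.076 -0.0005 0 0 0 0"

```text
time: 34.25
tool_pos: [0.5415, -0.082, 0.0611]
tool_rot: [-0.0, 0.999, 0.035, -0.001]
contact_force: [-1.0, 0.0, -1.6]
gripper_width: 0.167
grasp_force: 60.1
```

```bash
cat >> pin.py <<'E'
m=(abs(Y+.08)<.01)&(X>.019)&(X<.08)&(Z>.055)&(Z<.08)
if m.sum(): print('beyond',m.sum(),X[m].max().round(4),Y[m].mean().round(4),np.percentile(Z[m],95).round(4))
E
python3 pin.py; ls pics
```

```text
[ 0.54150848 -0.08201701  0.06111438] [-1.0161281   0.02601498 -1.60938736] 0.16700703106461431 60.077301263809204
TCP case x -0.0435
plate [-0.0169 -0.0108] [-0.0918 -0.0688] -0.0803 top [0.0789 0.0797]
plate [-0.0029  0.003 ] [-0.092  -0.0689] -0.0805 top [0.0789 0.0798]
plate [0.011 0.017] [-0.0921 -0.069 ] -0.0806 top [0.079  0.0798]
pin_grip [(0.79, [0.5384, -0.0827, 0.0629])]
pin_tip [(0.78, [0.617, -0.0824, 0.0656])]
beyond 577 0.0318 -0.0807 0.0691
p3270.png
p3347.png
p3425.png
scene0.png
top0.png
top1.png
w1.png
w2.png
w3.png
w4.png
w5.png
w6.png
w7.png
w8.png
w9.png
```

The tip is 15 mm beyond the last plate. I'll nudge it 2 mm further, ease the grip down into its natural sag, then release and retreat.

Call:
jog_arm --motion "0 0.004 0 0 0 0 0; 0 0.004 0 0.008 0 0.06 0; 0 0.004 0 0.008 0 0.06 0; 40 0.004 0 0.008 0 0.06 0; 40 0.004 0 0.008 0 0.06 0"

```text
time: 35.02
tool_pos: [0.5436, -0.0821, 0.0577]
tool_rot: [-0.001, 0.998, 0.034, 0.044]
contact_force: [0.4, 0.2, 0.6]
gripper_width: 0.398
grasp_force: 0.0
```

Call:
jog_arm --motion "40 0 0 -0.05 0 0 0; 40 0 0 -0.12 0 0 0; 40 -0.02 0 -0.22 0 -0.03 0; 40 -0.05 0 -0.3 0 -0.06 0; 40 -0.1 0 -0.34 0 -0.06 0"

```text
time: 35.65
tool_pos: [0.48, -0.0869, 0.226]
tool_rot: [0.001, 0.999, 0.035, 0.001]
contact_force: [-0.0, 0.4, 0.0]
gripper_width: 0.399
grasp_force: 0.0
```

```bash
cat > fin.py <<'E'
exec(open('pin.py').read())
m=(abs(Y+.08)<.012)&(X>-.075)&(X<-.018)&(Z>.045)&(Z<.08)
for a in np.arange(-.07,-.018,.01):
    k=m&(X>=a)&(X<a+.01)
    if k.sum()>3: print('grip',a.round(3),k.sum(),Y[k].mean().round(4),np.percentile(Z[k],[50,90]).round(4))
for t in('lid_pull','lid_eye','eye'): print(t,[(round(x['p'],2),np.round(x['at'],4).tolist()) for x in place_of('wrist',t)[:1]])
save(f,'final.png')
E
python3 fin.py
```

```text
[ 0.48000104 -0.0868673   0.22597899] [-0.01359686  0.36358943  0.03677754] 0.39869170610519405 0.0
TCP case x -0.1052
rod -0.0632 109 [-0.0883 -0.0803 -0.0733] top [0.0629 0.0641]
rod -0.0572 125 [-0.0882 -0.0812 -0.0733] top [0.0641 0.0651]
rod -0.0512 129 [-0.0882 -0.0804 -0.0732] top [0.065  0.0662]
rod -0.0452 146 [-0.0881 -0.0804 -0.0734] top [0.066  0.0671]
rod -0.0392 133 [-0.0881 -0.0804 -0.0727] top [0.0673 0.0684]
rod -0.0332 116 [-0.088  -0.0804 -0.0727] top [0.0683 0.0693]
plate [-0.0173 -0.0119] [-0.0925 -0.0692] -0.0808 top [0.0792 0.08  ]
plate [-0.0034  0.0023] [-0.0923 -0.0694] -0.0808 top [0.0791 0.0801]
plate [0.0106 0.0168] [-0.0922 -0.0688] -0.0803 top [0.0791 0.0801]
pin_grip [(0.56, [0.5401, -0.0814, 0.0561])]
pin_tip [(0.77, [0.6172, -0.0763, 0.0703])]
beyond 134 0.0306 -0.0808 0.0732
grip -0.07 182 -0.0803 [0.0464 0.0627]
grip -0.06 243 -0.0803 [0.0639 0.0651]
grip -0.05 244 -0.0805 [0.0655 0.0667]
grip -0.04 259 -0.0808 [0.0673 0.0688]
grip -0.03 252 -0.0809 [0.0665 0.0693]
grip -0.02 52 -0.081 [0.0622 0.0661]
lid_pull [(0.89, [0.5728, 0.0604, 0.0507])]
lid_eye [(0.98, [0.5832, -0.0738, 0.0634])]
eye [(0.66, [0.5792, -0.0782, 0.0619])]
```

View pics/final.png

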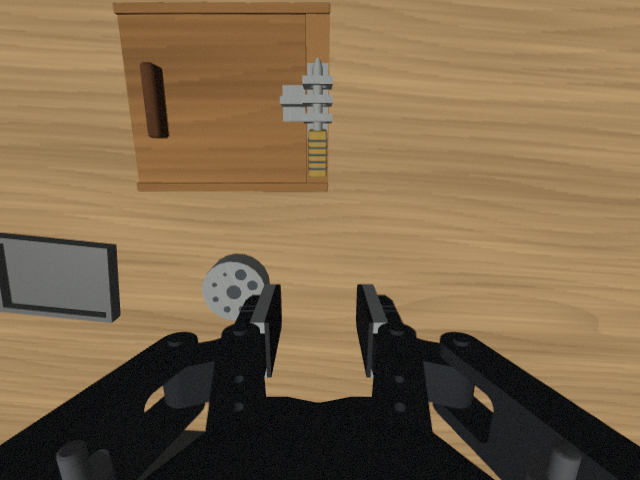

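The pin rests through all three plates with its tip out at (318,62) and the brass grip at (318,153). The lid is shut and the gripper is clear, so I'm handing in.

```bash
python3 -c "
from plant import *
print(job_done())"
```

```text
the job is handed in; nothing more can be done
None
```

I handed the job in at about 36 s on the robot's clock: the three screwdrivers (1, 3 and 4) are in the case, the lid is home, and the pin is through all three eyes with its tip about 14 mm beyond the last. The hand-in returned no verdict, and the measured wrist force reached about 53 N for a moment when driver 3's handle caught the case wall.

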